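# Put a tested valve away in an interlocked drawer cabinet

### The job

Put the solenoid valve away in the drawer cabinet: push the open bottom drawer fully home past its catch, which frees the interlock, then draw out the top drawer, set the valve down upright in its empty front left bay and push that drawer fully home again. Press the drawers home firmly but do not slam them, and leave the other loose parts on the bench where they lie.

Things in the scene. Friction and masses are not known exactly. Their poses are not given: they have to be found in the camera images.
- cabinet: Grey steel bench cabinet, fixed (sizes in mm throughout): 288 deep (x) x 310 wide (y) x 252 high, three drawers; origin under its middle. -x points out of the front, +y to the left as one faces it. Drawer fronts are at x = -135; the rimmed top juts 18 beyond them to x = -153. Carton at the back of the top. Interlock: while one drawer stands out more than 6, the others stop after 4 to 8.
- bottom_drawer (a joint): How far the bottom drawer is out, m (0 home, 0.18 fully out, grows towards cabinet -x). Runs lightly (1 to 3 N). A sprung ball catch resists shutting from 0.010 to 0.004 with up to about 20 N, then draws it home; opening must overcome it too. Left short of that it stays ajar, locking the others. Front 14 to 88 mm above the bench.
- middle_drawer (a joint): The middle drawer, shut; same run and catch. Front panel 91 to 151 mm above the bench; its bow handle is like the others, at 121 mm.
- top_drawer (a joint): How far the top drawer is out, m (0 home, 0.18 fully out, grows towards cabinet -x); same run, catch and push (opening takes about 17 N at first). Front panel 18 mm thick, 154 to 220 mm above the bench; rim of the cabinet's top at 252 mm; drawer floor at 164 mm, side walls up to 205 mm.
- bottom_drawer_handle (a point): Middle of the bottom drawer's bow handle: a round steel bar 10 mm thick, 110 mm long along y, its axis 42 in front of the drawer front and 51 above the bench, on a post at each end. Axes as the cabinet's (-x outward). Moves with the drawer.
- top_drawer_handle (a point): Middle of the top drawer's bow handle: same bar, 10 mm thick, 110 mm long along y, axis 42 in front of the drawer front (24 beyond the edge of the cabinet's top), 187 above the bench and 65 below the rim of the top. Axes as the cabinet's.
- bay (a point): Middle of the floor of the empty bay at the front left of the top drawer: 130 mm long (x) by 143 mm wide (y), floor lined with thin rubber, dividers 36 high, drawer wall 41 high, drawer front 56 high above the floor. It lies 85 behind the face of the drawer front and 127 behind the handle bar. Axes as the cabinet's, z up. Clear height when shut 58.
- solenoid_valve: Small solenoid valve, loose, about 0.3 kg, 48 mm high: brass body 46 x 28 x 18 with a short port at each end (60 long over the ports, along its x), a black block coil 32 (x) x 28 (y) from 18 to 44 high on it, a steel nut on top and a plug 10 thick on the coil's +x side. Origin: middle of its flat underside, z up. Can be gripped across y, 28 wide.
- ball_valve: Bystander, loose: brass ball valve 68 mm long (x) x 34 x 34 mm, with a flat steel lever reaching to x = +65 at 47 high. Origin: middle of its underside.
- pipe_tee: Bystander, loose: plain steel pipe tee, 72 mm long (x), 39 thick, branch 30 long to +y, 39 high. Origin: middle of its underside.
Things that resemble listed ones, but are neither listed nor needed, are in the scene too. What is shaped like the solenoid_valve but blue or purple is not meant.

How it is judged:
By the outcome, as a careful person would: the job done as asked, in the order asked, and still so for the second after the job is handed in, with the robot touching nothing.
It also fails if it takes over 67 s, if anything falls off the work surface, if the arm or the gripper's body presses on something with over 40 N, if the wrist force passes 120 N, or if a joint passes its speed limit or range.

### The arm

A 6-joint arm with a two-finger parallel gripper is mounted at the origin on the work surface. World frame = base frame: x ahead of the robot, y to its left, z up, the work surface at z = 0. Lengths are in mm, angles in rad, forces in N, time in s.
With the tool pointing down it reaches from about 400 to 825 mm from the base axis. Payload 7 kg.
Tool frame: the origin (TCP) lies on the centre line of the jaws, within the pads' length; the fingertips stand 11 mm ahead of it and the grasp point (between the pads) lies 8 mm behind it; z points along the fingers, y is the direction in which the jaws open and shut (so a half turn about z gives the same grasp; the last joint's range is limited). The gripper opens to 85 mm and grips with 20 to 120 N. Pads are 22 mm wide; open, the fingers measure 114 mm over their backs; the gripper's body (76 mm by 85 mm) begins 54 mm behind the grasp point. The pads swing forward as they close: fully open they stand 13 mm farther back than shut.
Start: joints at [1.512, 0.359, 0.012, 0, -1.224, -0.288], TCP at [229.433, 634.788, 242.302] pointing down, gripper open.
Joint ranges: [-3.07, 3.07], [-1.43, 2.12], [-1.02, 1.25], [-3.03, 1.67], [-3.05, -0], [-3.03, 3.03]. Speed limits (rad/s): [2.39, 2.39, 3.01, 3.14, 3.14, 3.14].

### API

Orientations are given as a unit quaternion [x, y, z, w].
In Python, from workcell import ctrl, eyes, finish_job gives the robot as it stands. The module is installed in compiled form; this text tells all that it offers.
- The arm moves only by the shell command python3 -m handwheel 'ROWS' [OPENING] [FORCE]. ROWS is JSON, a list of rows, each an object of numbers: "dx", "dy", "dz": the shift along the tool's x, y, z in mm; "turn": the turn about the tool's z in degrees. In form: [{"dx": .., "dy": .., "dz": .., "turn": ..}, ...]. A call has 1 to 12 rows; each row shifts and turns the pose as measured when the row begins, along the tool's axes as they then stand; what a row does not reach is not made up. A row lasts 1/8 s, in which the tool goes at most 62.5 mm and 10.7 degrees, less where a joint would pass 70% of its speed; a pose out of reach is approached as far as the arm can. A call is refused whole if a number of a shift passes 62.5 or a number of a turn 10.7, either way. A call with a gripper value outside its range is refused whole. OPENING is the closure, from -1 (fully open) to 1 (shut), set as the call begins (- or left out, the last holds). The fingers move at their own pace and stop on an object; FORCE is the grip in N (left out, the last holds). Time passes only in rows, so rows that do not move let the fingers close. It gives the time, the measured TCP pose, the force and the opening at its end, in the units of the state.
- ctrl.observe(): the state, without advancing time (a new reading comes with each control period).
- eyes.snapshot(name): name is "scene" or "side" or "wrist"; returns the picture (400x640x3 uint8, red, green, blue); there is no depth.
- eyes.camera_info(name): a dict with "intrinsics" (3x3 intrinsics, pixels), "rvec" (rotation vector, rad) and "tvec" (3), from world to camera coordinates, as OpenCV has them. Camera axes: x right, y down, z forward; pixel columns grow to the right and rows downward; lengths in mm; the calibration is good to about 2 mm. A picture is of the moment at which its call begins: read the wrist's pose just before it. camera_info takes no time and is no camera call; for the wrist camera it gives the pose at the moment of the call.
- finish_job(): hands the job in, once; it reports no verdict.
The state is a dict: "time_s": time; "joint_pos": joint angles; "qd": joint speeds; "joint_efforts": joint torques, N m; "eef_pos": TCP position; "eef_rot": TCP orientation; "force": force on the tool from outside, world axes, zero at the start; "wrist_torque": the same for the moment, N m; "grip_width": finger opening in mm.
Only numpy, scipy, OpenCV 4.12 (cv2) and the standard library are available. Lean on these libraries where they do the work, as an engineer would, in place of code of your own. Each camera call takes 0.05 s, during which the arm holds its last target.

## Working session

There is one attempt and no reset: what is moved stays moved. The work goes in short steps, Python scripts to look and compute and a shell command to move; the robot and the scene stay as the last step left them, time stands still between calls to the robot, and variables do not carry over. Pictures are saved under pics/ and viewed, and the job is handed in when it is done.

```bash
mkdir -p pics; python3 - <<'E'
from workcell import ctrl, eyes
import cv2
o=ctrl.observe(); print({k:o[k] for k in ("time_s","eef_pos","eef_rot","force","grip_width")})
for n in ("scene","side","wrist"):
    ci=eyes.camera_info(n); print(n,ci)
    cv2.imwrite(f"pics/{n}0.png",eyes.snapshot(n)[:,:,::-1])
E
```

```text
{'time_s': 0.0, 'eef_pos': array([229.28075844, 634.41469132, 241.40005985]), 'eef_rot': array([ 9.84997217e-01, -1.72568434e-01, -6.82032428e-05,  7.83699362e-04]), 'force': array([ 0.55997804, -0.41299705, -0.3793568 ]), 'grip_width': 85.4237383284994}
scene {'intrinsics': array([[506.00556539,   0.        , 319.52779736],
       [  0.        , 506.00556539, 199.7023966 ],
       [  0.        ,   0.        ,   1.        ]]), 'rvec': array([ 1.02989849,  2.49717461, -0.99040222]), 'tvec': array([ 308.1012414 , -238.72936672, 1548.20682873])}
side {'intrinsics': array([[459.8057903 ,   0.        , 321.10793383],
       [  0.        , 459.8057903 , 189.58349579],
       [  0.        ,   0.        ,   1.        ]]), 'rvec': array([ 1.84480157,  1.92683178, -0.58903704]), 'tvec': array([ -87.00561487, -332.5185609 , 1489.14970402])}
wrist {'intrinsics': array([[287.61092509,   0.        , 319.18258221],
       [  0.        , 287.61092509, 194.16494278],
       [  0.        ,   0.        ,   1.        ]]), 'rvec': array([-1.7081604 ,  2.43392819,  0.32119439]), 'tvec': array([674.9632066 , -32.37217484, 378.33062277])}
```

View pics/scene0.png

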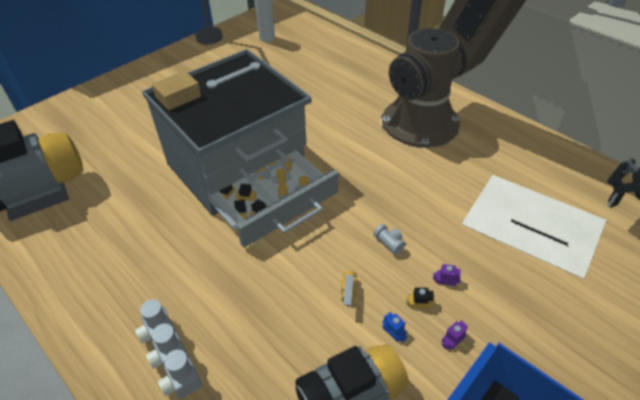

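View pics/side0.png

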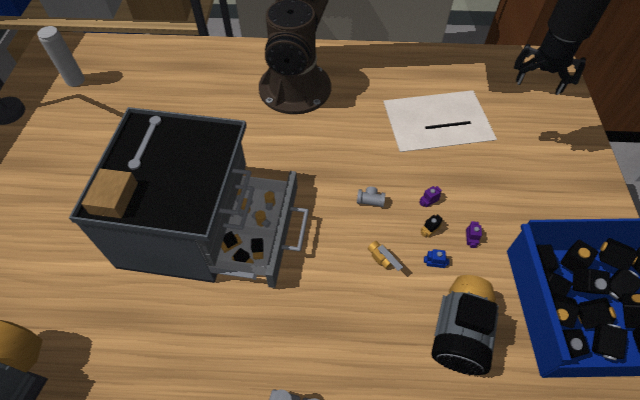

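View pics/wrist0.png

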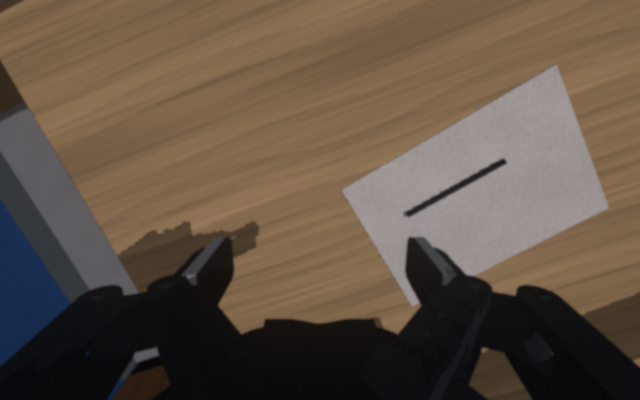

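```bash
cat > h.py <<'E'
import numpy as np, cv2
from workcell import ctrl, eyes
def cam(n):
    c=eyes.camera_info(n); R=cv2.Rodrigues(c["rvec"])[0]; return c["intrinsics"],R,np.array(c["tvec"]).ravel()
def ray(c,p):
    K,R,t=c; d=R.T@np.linalg.solve(K,[p[0],p[1],1.]); return -R.T@t,d/np.linalg.norm(d)
def onz(c,p,z):
    o,d=ray(c,p); return o+d*(z-o[2])/d[2]
def proj(c,X):
    K,R,t=c; q=K@(R@np.asarray(X,float)+t); return q[:2]/q[2]
def tri(rays):
    A=np.zeros((3,3));b=np.zeros(3)
    for o,d in rays:
        P=np.eye(3)-np.outer(d,d);A+=P;b+=P@o
    x=np.linalg.solve(A,b); return x,[np.linalg.norm(np.cross(x-o,d)) for o,d in rays]
def crop(src,x0,y0,x1,y1,s,out):
    im=cv2.imread(src)[y0:y1,x0:x1]; cv2.imwrite(out,cv2.resize(im,None,fx=s,fy=s,interpolation=cv2.INTER_CUBIC))
E
python3 - <<'E'
from h import *
crop("pics/side0.png",60,95,320,290,3,"pics/s0c.png")
crop("pics/scene0.png",140,45,345,245,3,"pics/c0c.png")
crop("pics/side0.png",340,170,500,280,5,"pics/s0v.png")
crop("pics/scene0.png",330,215,480,355,4,"pics/c0v.png")
E
```

```text
(no output)
```

View pics/s0c.png

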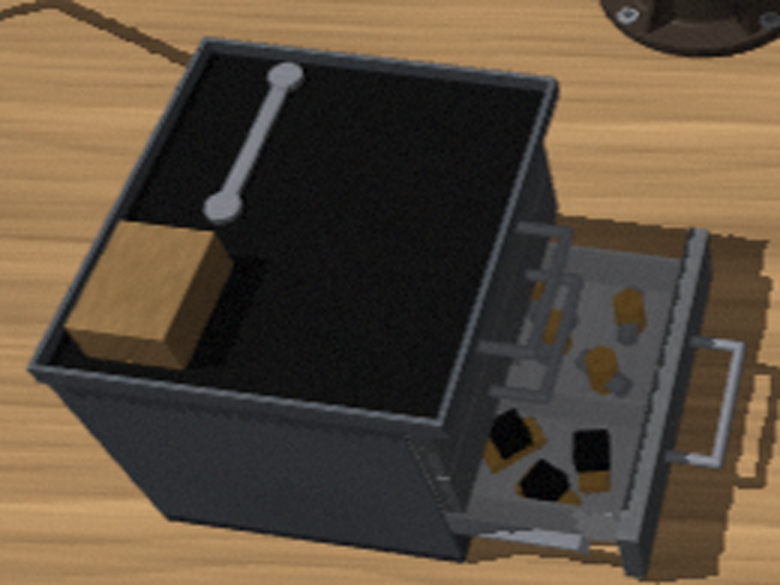

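View pics/c0c.png

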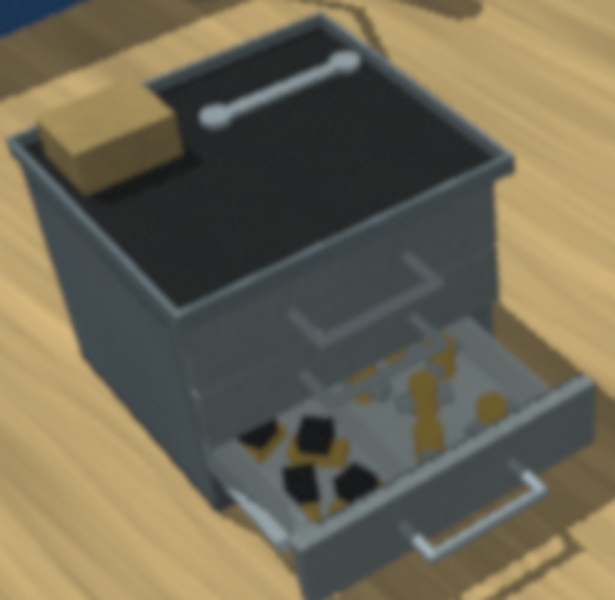

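View pics/s0v.png

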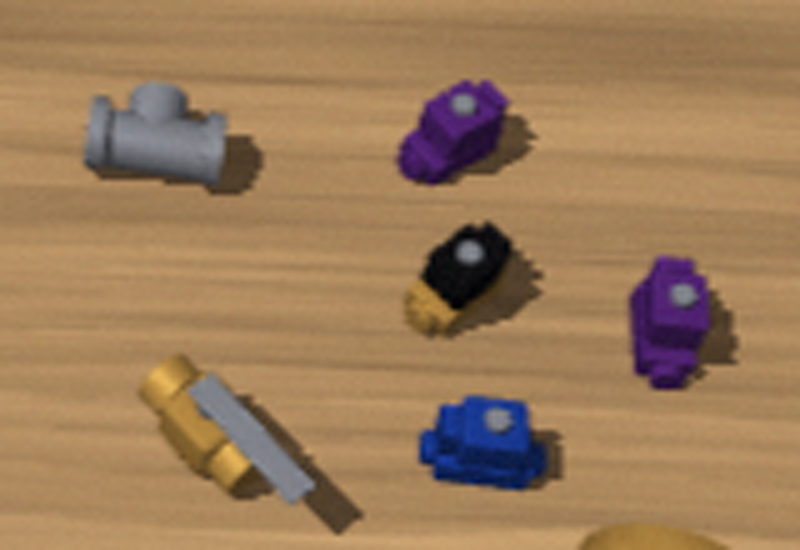

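View pics/c0v.png

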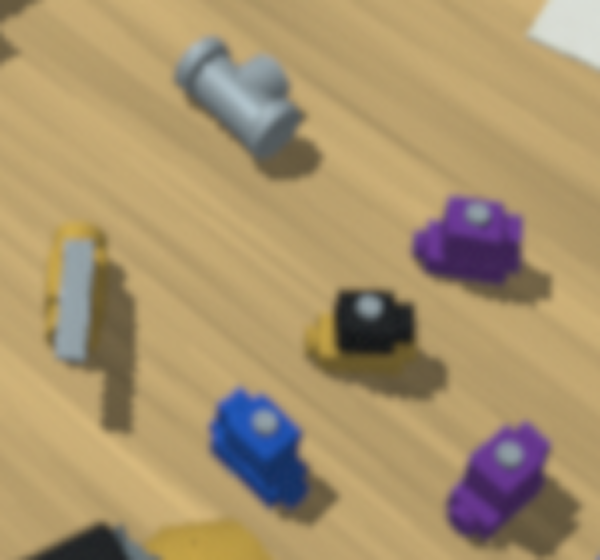

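```bash
python3 - <<'E'
from h import *
S,C=cam("side"),cam("scene")
s=lambda x,y:(60+(x+.5)/3-.5,95+(y+.5)/3-.5); c=lambda x,y:(140+(x+.5)/3-.5,45+(y+.5)/3-.5)
# FR, FL, BL, BR top rim outer at z252
ps=dict(FR=s(556,80),FL=s(440,428),BL=s(33,370),BR=s(204,39)); pc=dict(FR=c(513,161),FL=c(178,316),BL=c(11,142),BR=c(321,14))
P={}
for k in ps:
    x,e=tri([ray(S,ps[k]),ray(C,pc[k])]); print(k,onz(S,ps[k],252).round(1),onz(C,pc[k],252).round(1),x.round(1),np.round(e,1)); P[k]=(onz(S,ps[k],252)+onz(C,pc[k],252))/2
f=P['FL']-P['FR']; g=P['BL']-P['FL'];h=P['BR']-P['FR']; b=P['BL']-P['BR']
for v in (f,g,h,b): print(np.linalg.norm(v), np.degrees(np.arctan2(v[1],v[0])))
# handles
print("top handle bar ends z187", [onz(S,p,187).round(1) for p in (s(570,232),s(545,397))],[onz(C,p,187).round(1) for p in (c(440,283),c(322,343))])
print("bottom handle z51", [onz(S,p,51).round(1) for p in (s(741,343),s(715,465))],[onz(C,p,51).round(1) for p in (c(545,488),c(430,556))])
sv=lambda x,y:(340+(x+.5)/5-.5,170+(y+.5)/5-.5); cv=lambda x,y:(330+(x+.5)/4-.5,215+(y+.5)/4-.5)
print("nut z48",onz(S,sv(470,250),48),onz(C,cv(370,304),48))
print("port end",onz(S,sv(420,318),12),onz(C,cv(318,345),12))
E
```

```text
FR [384.6 -73.6 252. ] [388.6 -68.9 252. ] [382.3 -74.6 247.4] [1.4 1.4]
FL [ 690.  -107.7  252. ] [ 687.1 -106.5  252. ] [ 687.2 -108.6  249.4] [1.3 1.3]
BL [ 658.6 -386.8  252. ] [ 658.1 -382.3  252. ] [ 655.  -390.7  246.1] [0.2 0.2]
BR [ 353.7 -357.3  252. ] [ 355.6 -354.1  252. ] [ 351.7 -359.   249. ] [0.7 0.7]
304.08167170032635 -6.770432759057285
279.1104461142941 -96.2236821016278
286.2403157423548 -96.40910388042235
305.0234477819846 -5.429713708216651
top handle bar ends z187 [array([482. , -58.3, 187. ]), array([628. , -57.1, 187. ])] [array([481.6, -59. , 187. ]), array([592.9, -71. , 187. ])]
bottom handle z51 [array([493. ,  71.4,  51. ]), array([608.5,  57.6,  51. ])] [array([492.7,  69.4,  51. ]), array([607.3,  56.3,  51. ])]
nut z48 [508.35557272 391.86735033  48.        ] [507.55051266 391.19121441  48.        ]
port end [528.35277386 371.88461414  12.        ] [526.65946439 376.4321511   12.        ]
```

```bash
cat >> h.py <<'E'
def go(tx,ty,tz,yang=None):
    o=ctrl.observe(); p=o["eef_pos"]
    from scipy.spatial.transform import Rotation as Ro
    R=Ro.from_quat(o["eef_rot"]).as_matrix(); a=np.degrees(np.arctan2(R[1,1],R[0,1]))
    print("t %.2f pos %s yang %.2f tilt %s F %s w %.1f j6 %.2f"%(o["time_s"],np.round(p,1),a,np.round(R[:2,2],4),np.round(o["force"],1),o["grip_width"],o["joint_pos"][5]))
    if tx is None: return
    if yang is None: yang=a
    turn=(a-yang+180)%360-180
    d=np.array([tx,ty,tz])-p
    r=np.radians(yang); Y=np.array([np.cos(r),np.sin(r),0]); Z=np.array([0,0,-1.]); X=np.cross(Y,Z)
    r=np.radians(a);Y0=np.array([np.cos(r),np.sin(r),0]);X0=np.cross(Y0,Z)
    print("turn %.1f  tool shift: after-turn axes %s | now axes %s"%(turn,np.round([d@X,d@Y,d@Z],1),np.round([d@X0,d@Y0,d@Z],1)))
E
python3 - <<'E'
from h import *
S,C=cam("side"),cam("scene")
W=cam("wrist");p=ctrl.observe()["eef_pos"]
print("wrist cam rel TCP",(-W[1].T@W[2]-p).round(1))
for n,a,z in (("tee",(372,197),20),("ball",(388,257),25),("purp1",(431,196),25),("purp2",(474,234),25),("blue",(437,258),25)): print(n,onz(S,a,z).round())
go(560,152,120,-96.25)
E
```

```text
wrist cam rel TCP [ 63.1 -22.4 132.1]
tee [429. 241.  20.]
ball [606. 277.  25.]
purp1 [422. 398.  25.]
purp2 [532. 496.  25.]
blue [603. 396.  25.]
t 0.15 pos [229.3 634.5 241.6] yang -109.87 tilt [-0.0003 -0.0012] F [ 1.   0.8 -0.4] w 85.2 j6 -0.29
turn -13.6  tool shift: after-turn axes [381.2 443.6 121.6] | now axes [475.  341.3 121.6]
```

```bash
python3 -m handwheel '[{"dx":20,"dy":15,"turn":-6.8},{"dx":38,"dy":40,"turn":-6.8},{"dx":38,"dy":44,"dz":10},{"dx":38,"dy":44,"dz":12},{"dx":38,"dy":44,"dz":12},{"dx":38,"dy":44,"dz":12},{"dx":38,"dy":44,"dz":12},{"dx":38,"dy":44,"dz":12},{"dx":38,"dy":44,"dz":12},{"dx":38,"dy":44,"dz":12}]' -1 60; python3 -c "
from h import *
go(560,152,60,-96.25)"
```

```text
t 0.15 pos [229.3 634.5 241.6] yang -109.87 tilt [-0.0003 -0.0012] F [ 1.   0.8 -0.4] w 85.2 j6 -0.29
turn -13.6  tool shift: after-turn axes [381.2 443.6 181.6] | now axes [475.  341.3 181.6]validation failed for argument at $[0]...
```

```bash
python3 -m handwheel '[{"dx":20,"dy":15,"dz":0,"turn":-6.8},{"dx":38,"dy":40,"dz":0,"turn":-6.8},{"dx":38,"dy":44,"dz":10,"turn":0},{"dx":38,"dy":44,"dz":12,"turn":0},{"dx":38,"dy":44,"dz":12,"turn":0},{"dx":38,"dy":44,"dz":12,"turn":0},{"dx":38,"dy":44,"dz":12,"turn":0},{"dx":38,"dy":44,"dz":12,"turn":0},{"dx":38,"dy":44,"dz":12,"turn":0},{"dx":38,"dy":44,"dz":12,"turn":0}]' -1 60; python3 -c "
from h import *
go(560,152,60,-96.25)"
```

```text
time_s: 1.4
eef_pos: [544.6, 174.7, 144.5]
eef_rot: [0.999, -0.047, 0.0, 0.001]
force: [1.3, 1.1, -0.4]
grip_width: 85.2
t 1.40 pos [544.6 174.7 144.5] yang -95.36 tilt [ 0.0007 -0.0015] F [ 1.3  1.1 -0.4] w 85.2 j6 0.82
turn 0.9  tool shift: after-turn axes [17.7 20.9 84.5] | now axes [17.4 21.2 84.5]
```

```bash
python3 - <<'E'
from h import *
cv2.imwrite("pics/w1.png",eyes.snapshot("wrist")[:,:,::-1])
W=cam("wrist"); np.save("w1.npy",np.r_[W[1].ravel(),W[2]])
p=ctrl.observe()["eef_pos"];print((-W[1].T@W[2]-p).round(1))
for X in ([550.4,63.7,51],[496,70,51],[605,58,51],[540,-65,187]): print(proj(W,X).round(1))
E
```

```text
[ 66.9  -6.1 132. ]
[450.2 185. ]
[441.3 247.8]
[459.4 113.7]
[1004.1  270.4]
```

View pics/w1.png

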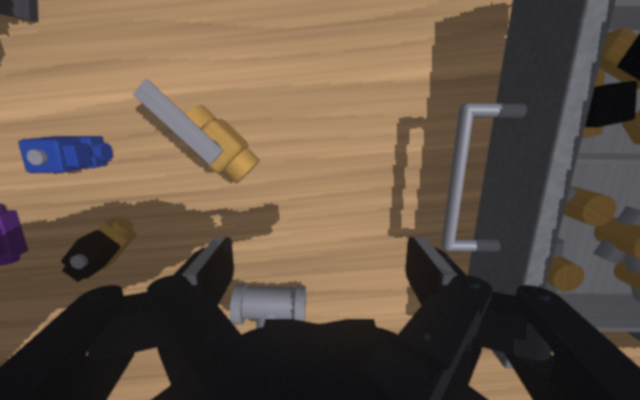

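```bash
python3 - <<'E'
from h import *
from scipy.spatial.transform import Rotation as Ro
W=cam("wrist");o=ctrl.observe();p=o["eef_pos"];R=Ro.from_quat(o["eef_rot"]).as_matrix()
for z in (11,-2,-20,-40):
  print(z,[proj(W,p+R@np.array(v)).round(0).tolist() for v in ([11,42.5,z],[-11,42.5,z],[11,57,z],[-11,57,z],[0,70,z])])
a=onz(W,(466,108),51);b=onz(W,(449,246),51);print(a.round(1),b.round(1),(a+b)/2,np.linalg.norm(a-b))
cv2.imwrite("pics/s1.png",eyes.snapshot("side")[:,:,::-1])
cv2.imwrite("pics/c1.png",eyes.snapshot("scene")[:,:,::-1])
crop("pics/s1.png",230,70,430,270,3,"pics/s1c.png")
E
```

```text
11 [[399.0, 226.0], [396.0, 264.0], [427.0, 226.0], [423.0, 264.0], [449.0, 245.0]]
-2 [[406.0, 236.0], [403.0, 276.0], [436.0, 236.0], [432.0, 276.0], [460.0, 256.0]]
-20 [[419.0, 253.0], [414.0, 298.0], [453.0, 253.0], [447.0, 298.0], [480.0, 276.0]]
-40 [[437.0, 278.0], [431.0, 330.0], [478.0, 278.0], [469.0, 330.0], [509.0, 305.0]]
[608.7  53.3  51. ] [497.1  63.6  51. ] [552.8675579  58.4083761  51.       ] 112.04470837800265
```

View pics/s1c.png

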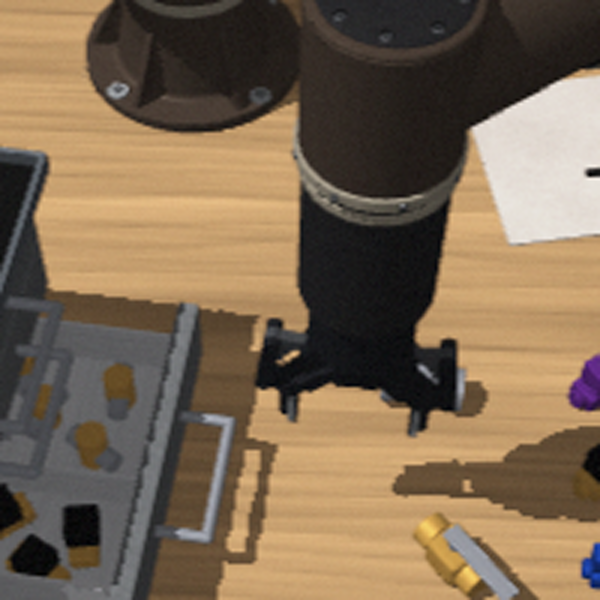

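View pics/c1.png

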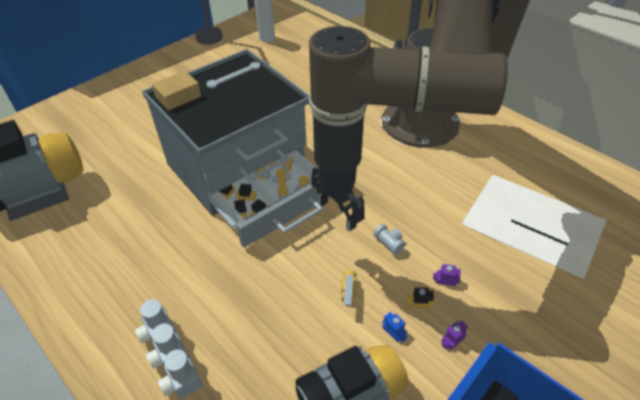

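```bash
python3 - <<'E'
from h import *
from scipy.spatial.transform import Rotation as Ro
o=ctrl.observe();p=o["eef_pos"];R=Ro.from_quat(o["eef_rot"]).as_matrix()
S=cam("side")
for q in [(285,420),(298,420),(295,395),(280,395),(258,388),(262,330),(268,320),(460,345),(463,410),(440,345),(405,430),(425,430),(325,380),(400,380)]:
    px=(230+(q[0]+.5)/3-.5,70+(q[1]+.5)/3-.5)
    O,d=ray(S,px); n=R[:,0]; s=((p+0*n-O)@n)/(d@n); X=R.T@(O+s*d-p); print(q,X.round(1))
E
```

```text
(285, 420) [ 0.  55.3 18.1]
(298, 420) [ 0.  45.  15.7]
(295, 395) [ -0.   48.  -19.9]
(280, 395) [ -0.   59.5 -17.3]
(258, 388) [ -0.   76.4 -23.4]
(262, 330) [  -0.    73.2 -100.4]
(268, 320) [   0.    68.9 -113.5]
(460, 345) [  -0.   -66.8 -110.8]
(463, 410) [  0.  -78.7 -27.7]
(440, 345) [  -0.   -53.1 -107.9]
(405, 430) [  0.  -38.4  10.9]
(425, 430) [  0.  -53.6   7.3]
(325, 380) [ -0.   26.  -45.6]
(400, 380) [  0.  -29.  -57.7]
```

```bash
python3 -c "
from h import *
go(670,118,28,-96.25)"
```

```text
t 1.55 pos [544.3 173.4 143.5] yang -95.65 tilt [-0.0015 -0.0031] F [-0.7 -0.5  0.3] w 85.3 j6 0.82
turn 0.6  tool shift: after-turn axes [131.   41.4 115.5] | now axes [130.5  42.8 115.5]
```

```bash
python3 -m handwheel '[{"dx":30,"dy":6,"dz":5,"turn":0.6},{"dx":35,"dy":12,"dz":20,"turn":0},{"dx":35,"dy":12,"dz":30,"turn":0},{"dx":30,"dy":12,"dz":30,"turn":0},{"dx":1,"dy":0,"dz":24,"turn":0},{"dx":0,"dy":0,"dz":6,"turn":0}]' ; python3 -c "
from h import *
go(670,118,28,-96.25)
cv2.imwrite('pics/s2.png',eyes.snapshot('side')[:,:,::-1])
crop('pics/s2.png',180,70,440,290,3,'pics/s2c.png')"
```

```text
time_s: 2.3
eef_pos: [673.9, 122.3, 27.6]
eef_rot: [0.999, -0.052, 0.001, 0.0]
force: [0.2, -0.1, 1.1]
grip_width: 85.6
t 2.30 pos [673.9 122.3  27.6] yang -95.94 tilt [ 0.0024 -0.0005] F [ 0.2 -0.1  1.1] w 85.6 j6 1.00
turn 0.3  tool shift: after-turn axes [-3.4  4.7 -0.4] | now axes [-3.4  4.6 -0.4]
```

View pics/s2c.png

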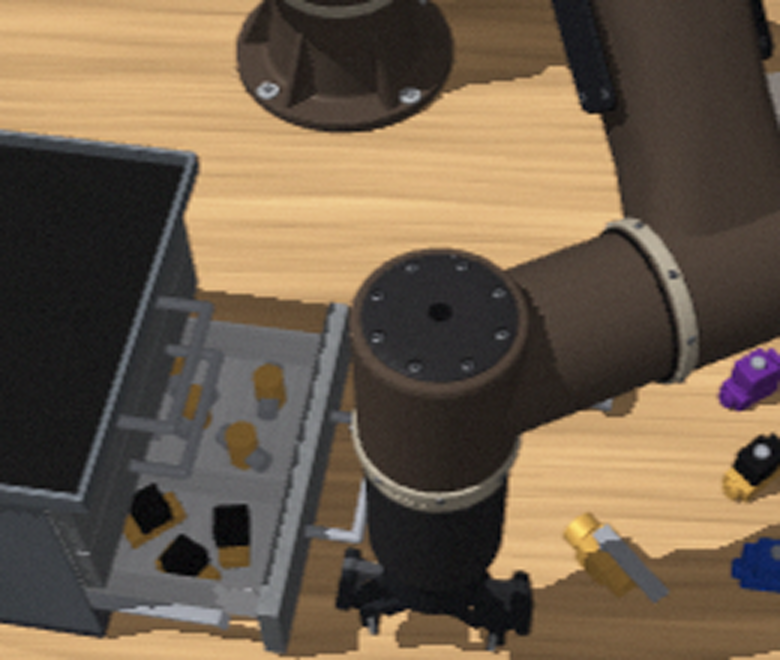

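```bash
python3 - <<'E'
from h import *
S=cam("side");p=ctrl.observe()["eef_pos"]
def meas(z,wpx):
    X=np.array([p[0],p[1],z]); d=(S[1]@X+S[2])[2]; print(z,((proj(S,X)-[180,70])*3).round(0),"diam",wpx/3*d/S[0][0,0])
for z,w in ((330,170),(250,170),(300,170),(200,165),(150,138),(400,172)): meas(z,w)
E
```

```text
330 [435. 432.] diam 102.97893273840633
250 [434. 495.] diam 111.14320555682414
300 [434. 457.] diam 106.04053504531299
200 [433. 530.] diam 112.82687971338426
150 [433. 562.] diam 98.50646722364003
400 [436. 368.] diam 96.96266689314122
```

```bash
python3 -m handwheel '[{"dx":-2,"dy":14,"dz":0,"turn":0.3},{"dx":-1,"dy":14,"dz":0,"turn":0},{"dx":0,"dy":8,"dz":0,"turn":0},{"dx":0,"dy":8,"dz":0,"turn":0},{"dx":0,"dy":8,"dz":0,"turn":0},{"dx":0,"dy":8,"dz":0,"turn":0},{"dx":0,"dy":8,"dz":0,"turn":0},{"dx":0,"dy":8,"dz":0,"turn":0}]' ; python3 -c "
from h import *
go(None,0,0)
cv2.imwrite('pics/s3.png',eyes.snapshot('side')[:,:,::-1])
crop('pics/s3.png',180,70,440,290,3,'pics/s3c.png')"
```

```text
time_s: 3.35
eef_pos: [663.4, 44.9, 32.5]
eef_rot: [0.999, -0.053, 0.005, -0.002]
force: [0.6, 1.3, 0.2]
grip_width: 85.6
t 3.35 pos [663.4  44.9  32.5] yang -96.10 tilt [0.0092 0.0026] F [0.6 1.3 0.2] w 85.6 j6 1.10
```

View pics/s3c.png

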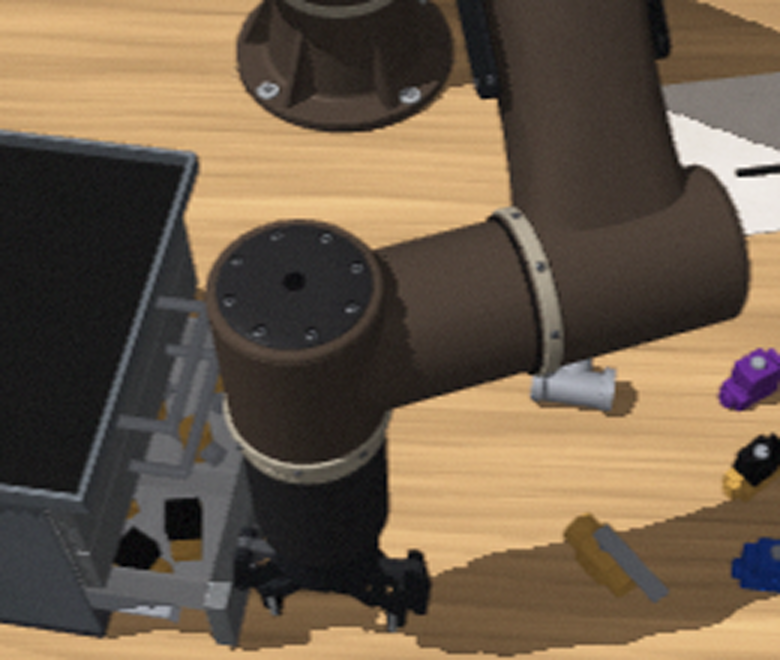

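```bash
python3 -m handwheel '[{"dx":0,"dy":9,"dz":2,"turn":0},{"dx":0,"dy":9,"dz":2,"turn":0},{"dx":0,"dy":9,"dz":1,"turn":0},{"dx":0,"dy":9,"dz":0,"turn":0},{"dx":0,"dy":8,"dz":0,"turn":0},{"dx":0,"dy":7,"dz":0,"turn":0},{"dx":0,"dy":6,"dz":0,"turn":0},{"dx":0,"dy":5,"dz":0,"turn":0}]' ; python3 -c "
from h import *
go(None,0,0)
p=ctrl.observe()['eef_pos'];print('u',p[0]*.109+p[1]*.994)
cv2.imwrite('pics/s4.png',eyes.snapshot('side')[:,:,::-1])
crop('pics/s4.png',180,70,440,290,3,'pics/s4c.png')"
```

```text
time_s: 4.4
eef_pos: [656.8, -21.8, 27.2]
eef_rot: [0.999, -0.053, 0.005, -0.001]
force: [0.2, 1.2, 0.7]
grip_width: 85.1
t 4.40 pos [656.8 -21.8  27.2] yang -96.11 tilt [0.01   0.0024] F [0.2 1.2 0.7] w 85.1 j6 1.20
u 49.881742189243326
```

View pics/s4c.png

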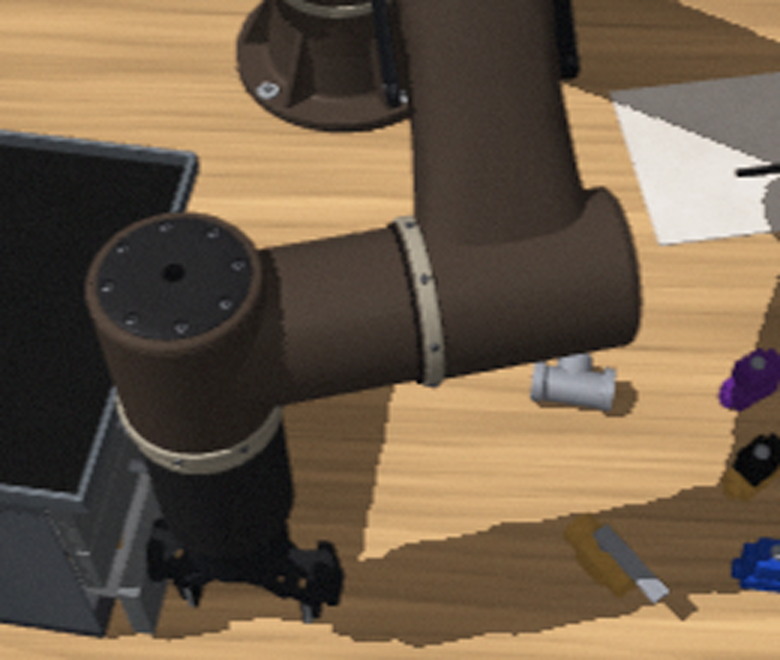

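```bash
python3 -m handwheel '[{"dx":0,"dy":4,"dz":0,"turn":0},{"dx":0,"dy":4,"dz":0,"turn":0},{"dx":0,"dy":3,"dz":0,"turn":0}]' ; python3 -c "
from h import *
go(None,0,0)
p=ctrl.observe()['eef_pos'];print('u',p[0]*.109+p[1]*.994)"; python3 -m handwheel '[{"dx":0,"dy":3,"dz":0,"turn":0},{"dx":0,"dy":3,"dz":0,"turn":0}]' ; python3 -c "
from h import *
go(None,0,0)
p=ctrl.observe()['eef_pos'];print('u',p[0]*.109+p[1]*.994)
"
```

```text
time_s: 4.82
eef_pos: [655.3, -33.7, 27.1]
eef_rot: [0.999, -0.053, 0.005, -0.001]
force: [-0.7, 1.0, 0.5]
grip_width: 85.3
t 4.83 pos [655.3 -33.7  27.1] yang -96.10 tilt [0.0095 0.0023] F [-0.7  1.   0.5] w 85.3 j6 1.22
u 37.890905583246294
time_s: 5.08
eef_pos: [654.8, -38.9, 27.1]
eef_rot: [0.999, -0.053, 0.005, -0.002]
force: [-2.5, 18.0, 4.3]
grip_width: 85.6
t 5.08 pos [654.8 -38.9  27.1] yang -96.12 tilt [0.0101 0.0036] F [-2.5 18.   4.3] w 85.6 j6 1.23
u 32.70741002982008
```

Catch met (18 N). Continue in small steps.

```bash
for i in 1; do python3 -m handwheel '[{"dx":0,"dy":3,"dz":0,"turn":0},{"dx":0,"dy":3,"dz":0,"turn":0}]'; done; python3 -c "
from h import *
go(None,0,0)
p=ctrl.observe()['eef_pos'];print('u',p[0]*.109+p[1]*.994)"
```

```text
time_s: 5.32
eef_pos: [655.0, -39.1, 27.6]
eef_rot: [0.999, -0.053, 0.006, -0.005]
force: [-3.1, 20.8, 4.1]
grip_width: 85.6
t 5.33 pos [655.  -39.1  27.6] yang -96.12 tilt [0.013  0.0096] F [-3.1 20.8  4.1] w 85.6 j6 1.24
u 32.56054299283515
```

```bash
python3 -m handwheel '[{"dx":0,"dy":4,"dz":0,"turn":0},{"dx":0,"dy":4,"dz":0,"turn":0}]';  python3 -c "
from h import *
go(None,0,0)
p=ctrl.observe()['eef_pos'];print('u',p[0]*.109+p[1]*.994)
cv2.imwrite('pics/s5.png',eyes.snapshot('side')[:,:,::-1])
crop('pics/s5.png',180,70,440,290,3,'pics/s5c.png')
cv2.imwrite('pics/c5.png',eyes.snapshot('scene')[:,:,::-1])
crop('pics/c5.png',140,45,345,245,3,'pics/c5c.png')
"
```

```text
time_s: 5.58
eef_pos: [655.4, -39.9, 28.0]
eef_rot: [0.999, -0.053, 0.008, -0.009]
force: [-0.8, 17.2, 1.0]
grip_width: 85.1
t 5.58 pos [655.4 -39.9  28. ] yang -96.05 tilt [0.0168 0.0163] F [-0.8 17.2  1. ] w 85.1 j6 1.25
u 31.769461771906784
```

View pics/s5c.png

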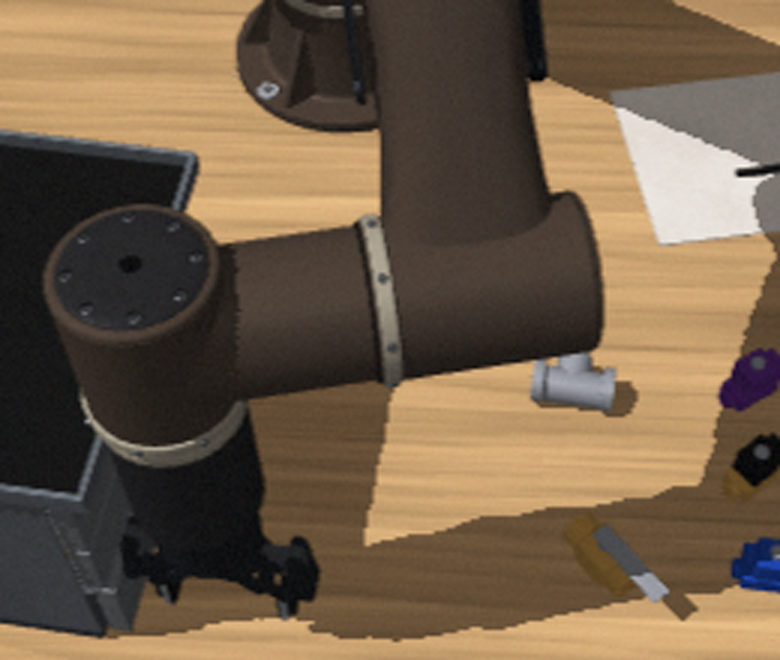

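View pics/c5c.png

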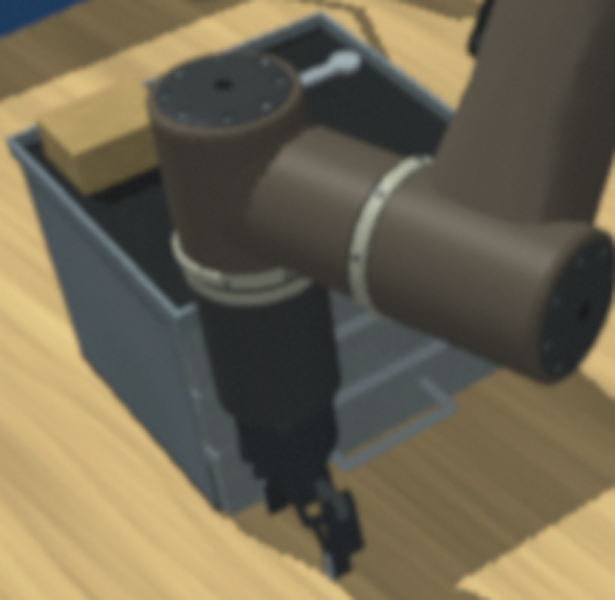

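```bash
python3 -m handwheel '[{"dx":0,"dy":6,"dz":0,"turn":0}]';  python3 -c "
from h import *
go(None,0,0)
p=ctrl.observe()['eef_pos'];print('u',p[0]*.109+p[1]*.994)
"
```

```text
time_s: 5.8
eef_pos: [655.5, -43.8, 28.2]
eef_rot: [0.999, -0.052, 0.009, -0.009]
force: [-0.5, 3.6, 0.8]
grip_width: 85.1
t 5.80 pos [655.5 -43.8  28.2] yang -95.98 tilt [0.0184 0.0179] F [-0.5  3.6  0.8] w 85.1 j6 1.26
u 27.931493734515477
```

```bash
python3 -m handwheel '[{"dx":0,"dy":3,"dz":0,"turn":0},{"dx":0,"dy":2,"dz":0,"turn":0}]';  python3 -c "
from h import *
go(None,0,0)
p=ctrl.observe()['eef_pos'];print('u',p[0]*.109+p[1]*.994)
"; python3 -m handwheel '[{"dx":0,"dy":-15,"dz":0,"turn":0},{"dx":0,"dy":-40,"dz":0,"turn":0},{"dx":0,"dy":-40,"dz":-20,"turn":0},{"dx":-20,"dy":-20,"dz":-60,"turn":0},{"dx":-20,"dy":-10,"dz":-60,"turn":0},{"dx":-20,"dy":0,"dz":-55,"turn":0}]'
python3 -c "
from h import *
go(545,-15,270,-96.25)
cv2.imwrite('pics/s6.png',eyes.snapshot('side')[:,:,::-1])
crop('pics/s6.png',180,70,440,290,3,'pics/s6c.png')
cv2.imwrite('pics/w6.png',eyes.snapshot('wrist')[:,:,::-1])
"
```

```text
time_s: 6.05
eef_pos: [655.3, -46.5, 28.3]
eef_rot: [0.999, -0.052, 0.009, -0.011]
force: [-1.5, 19.9, 4.1]
grip_width: 85.6
t 6.05 pos [655.3 -46.5  28.3] yang -95.97 tilt [0.0194 0.0204] F [-1.5 19.9  4.1] w 85.6 j6 1.27
u 25.250492734312623
time_s: 6.8
eef_pos: [603.0, 82.0, 220.7]
eef_rot: [0.999, -0.054, 0.003, -0.007]
force: [1.7, 0.8, 0.1]
grip_width: 85.3
t 6.80 pos [603.   82.  220.7] yang -96.15 tilt [0.0066 0.0127] F [1.7 0.8 0.1] w 85.3 j6 1.02
turn 0.1  tool shift: after-turn axes [-47.1 102.7 -49.3] | now axes [-47.3 102.6 -49.3]
```

View pics/s6c.png

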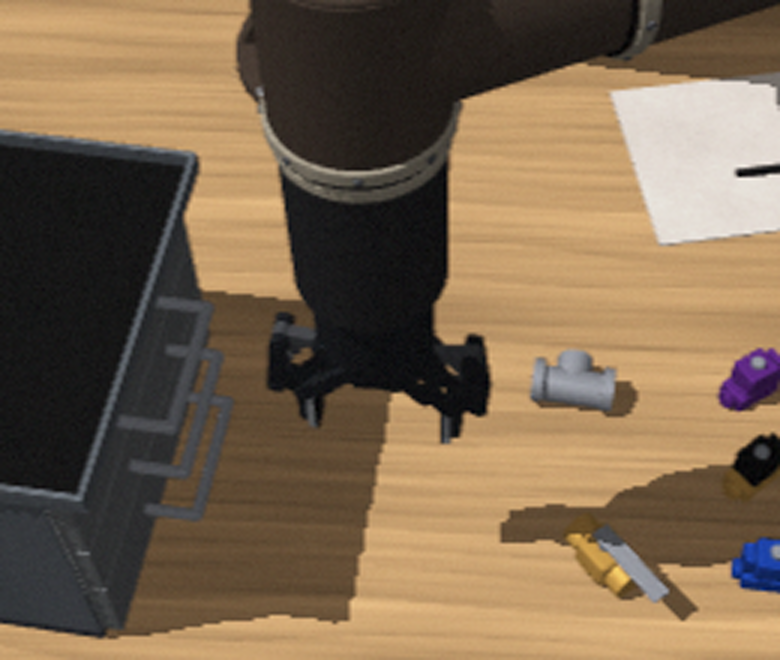

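View pics/w6.png

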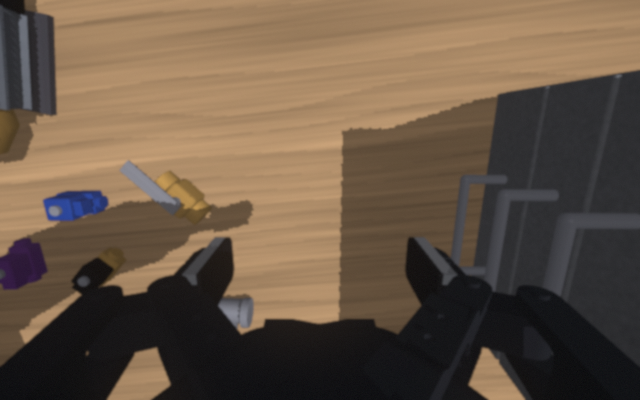

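```bash
python3 - <<'E'
from h import *
S,C,W=cam("side"),cam("scene"),cam("wrist")
n=np.array([.109,.994,0]); 
s=lambda x,y:(180+(x+.5)/3-.5,70+(y+.5)/3-.5); c=lambda x,y:(140+(x+.5)/3-.5,45+(y+.5)/3-.5)
def show(k,P): print(k,[x.round(1).tolist() for x in P],"mid",((P[0]+P[1])/2).round(1),"u",round(float((P[0]+P[1])@n/2),1))
show("side top",[onz(S,s(210,303),187),onz(S,s(182,428),187)])
show("side mid",[onz(S,s(219,353),121),onz(S,s(190,471),121)])
show("side bot",[onz(S,s(231,401),51),onz(S,s(204,518),51)])
show("scene top",[onz(C,c(440,283),187),onz(C,c(322,343),187)])
show("wrist top-leftcorner",[onz(W,(560,222),187),onz(W,(560,222),187)])
show("wrist mid-leftcorner",[onz(W,(501,194),121),onz(W,(501,194),121)])
show("wrist bot",[onz(W,(462,180),51),onz(W,(457,268),51)])
E
```

```text
side top [[478.2, -58.8, 187.0], [591.6, -64.4, 187.0]] mid [534.9 -61.6 187. ] u -2.9
side mid [[479.9, -59.6, 121.0], [590.3, -68.0, 121.0]] mid [535.1 -63.8 121. ] u -5.1
side bot [[481.6, -57.6, 51.0], [594.1, -65.8, 51.0]] mid [537.9 -61.7  51. ] u -2.7
scene top [[481.6, -59.0, 187.0], [592.9, -71.0, 187.0]] mid [537.3 -65.  187. ] u -6.0
wrist top-leftcorner [[593.6, -66.9, 187.0], [593.6, -66.9, 187.0]] mid [593.6 -66.9 187. ] u -1.8
wrist mid-leftcorner [[594.9, -69.1, 121.0], [594.9, -69.1, 121.0]] mid [594.9 -69.1 121. ] u -3.9
wrist bot [[593.0, -68.5, 51.0], [487.8, -64.2, 51.0]] mid [540.4 -66.3  51. ] u -7.0
```

```bash
python3 -m handwheel '[{"dx":-20,"dy":25,"dz":-25,"turn":0},{"dx":-20,"dy":25,"dz":-25,"turn":0.1},{"dx":-7,"dy":20,"dz":-10,"turn":0},{"dx":0,"dy":0,"dz":0,"turn":0},{"dx":0,"dy":0,"dz":0,"turn":0}]' 0.5; python3 -c "
from h import *
go(538.5,-61,280,-96.0)
cv2.imwrite('pics/s7.png',eyes.snapshot('side')[:,:,::-1])
crop('pics/s7.png',180,70,380,240,4,'pics/s7c.png')
cv2.imwrite('pics/w7.png',eyes.snapshot('wrist')[:,:,::-1])
"
```

```text
time_s: 7.52
eef_pos: [548.3, 14.8, 286.3]
eef_rot: [0.998, -0.054, 0.008, -0.008]
force: [-0.0, -1.0, -0.2]
grip_width: 21.4
t 7.53 pos [548.3  14.8 286.3] yang -96.21 tilt [0.0178 0.0148] F [-0.  -1.  -0.2] w 21.4 j6 1.09
turn -0.2  tool shift: after-turn axes [-1.9 76.4  6.3] | now axes [-1.6 76.4  6.3]
```

View pics/s7c.png

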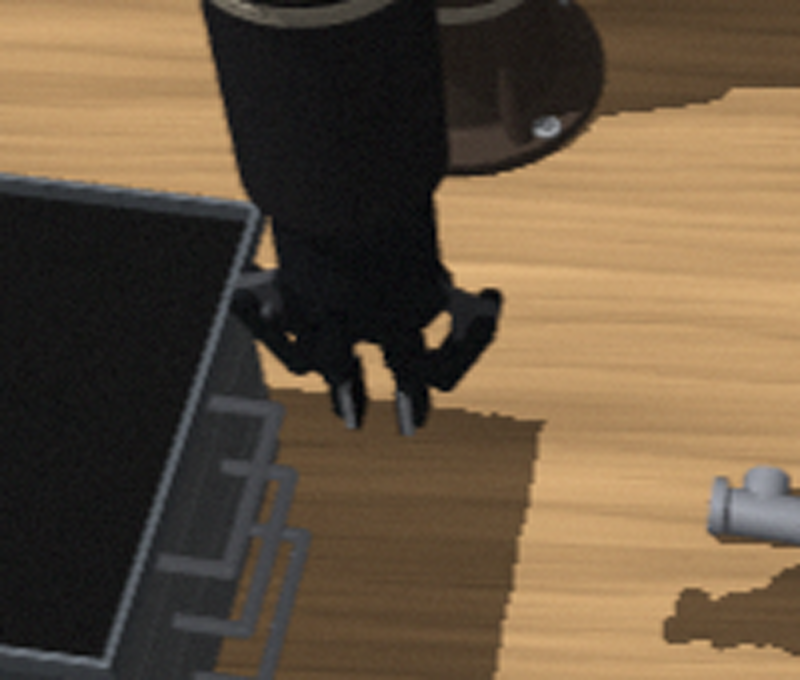

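View pics/w7.png

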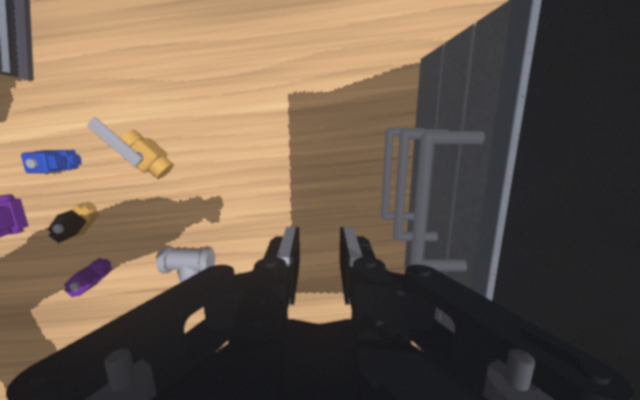

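```bash
python3 - <<'E'
from h import *
from scipy.spatial.transform import Rotation as Ro
o=ctrl.observe();p=o["eef_pos"];R=Ro.from_quat(o["eef_rot"]).as_matrix()
S=cam("side");W=cam("wrist")
for q in [(408,433),(425,425),(430,390),(400,400),(445,388),(470,350),(497,325),(500,295),(350,430),(333,400),(300,372),(270,345),(238,305)]:
    O,d=ray(S,(180+(q[0]+.5)/4-.5,70+(q[1]+.5)/4-.5)); n=R[:,0]
    out=[]
    for x in (0,11):
        s=((p+x*n-O)@n)/(d@n); out+= (R.T@(O+s*d-p))[1:].round(1).tolist()
    print(q,out)
n=np.array([.109,.994,0])
for a in ((425,135),(415,262)): X=onz(W,a,187); print("bar",X.round(1),"u",(X@n).round(1), "u tcp",(p@n).round(1))
for a in ((540,0),(490,297)): X=onz(W,a,252); print("rim",X.round(1),"u",(X@n).round(1))
print(proj(W,p+R@np.array([11,10.7,11])),proj(W,p+R@np.array([11,10.7,6])))
E
```

```text
(408, 433) [-12.3, 22.2, -15.8, 6.8]
(425, 425) [-22.0, 13.4, -25.4, -1.8]
(430, 390) [-26.9, -17.0, -30.1, -31.6]
(400, 400) [-10.5, -5.8, -14.0, -20.6]
(445, 388) [-34.8, -20.1, -37.9, -34.6]
(470, 350) [-49.4, -52.8, -52.2, -66.7]
(497, 325) [-63.7, -74.2, -66.2, -87.6]
(500, 295) [-66.1, -96.3, -68.5, -109.3]
(350, 430) [19.1, 25.5, 15.0, 10.1]
(333, 400) [25.3, 0.8, 21.1, -14.1]
(300, 372) [40.1, -19.7, 35.5, -34.2]
(270, 345) [52.8, -39.1, 48.0, -53.2]
(238, 305) [64.6, -67.7, 59.6, -81.3]
bar [594.  -71.8 187. ] u -6.6 u tcp 74.7
bar [485.1 -61.1 187. ] u -7.8 u tcp 74.7
rim [ 660.3 -108.8  252. ] u -36.2
rim [491.  -89.9 252. ] u -35.9
[339.48364925 226.16031626] [340.13222952 229.72656797]
```

```bash
python3 -m handwheel '[{"dx":0,"dy":8,"dz":0,"turn":10},{"dx":0,"dy":8,"dz":0,"turn":10},{"dx":0,"dy":8,"dz":0,"turn":10},{"dx":0,"dy":0,"dz":0,"turn":10},{"dx":0,"dy":0,"dz":0,"turn":10},{"dx":0,"dy":0,"dz":0,"turn":10},{"dx":0,"dy":0,"dz":0,"turn":10},{"dx":0,"dy":0,"dz":0,"turn":10},{"dx":0,"dy":0,"dz":0,"turn":10}]' 0.5; python3 -c "
from h import *
go(538,-68.5,205,-186.2)
"
```

```text
time_s: 8.75
eef_pos: [543.4, -4.7, 275.6]
eef_rot: [-0.65, 0.76, 0.003, 0.004]
force: [0.2, 0.1, 0.0]
grip_width: 21.3
t 8.75 pos [543.4  -4.7 275.6] yang 171.12 tilt [0.0015 0.0096] F [0.2 0.1 0. ] w 21.3 j6 -0.50
turn -2.7  tool shift: after-turn axes [64.  -1.6 70.6] | now axes [63.9 -4.6 70.6]
```

```bash
python3 -m handwheel '[{"dx":25,"dy":-1,"dz":-3,"turn":-2.7},{"dx":25,"dy":0,"dz":0,"turn":0},{"dx":12,"dy":0,"dz":0,"turn":0},{"dx":0,"dy":0,"dz":0,"turn":0}]' 0.5; python3 -c "
from h import *
go(538,-68.5,205,-186.2)
cv2.imwrite('pics/s8.png',eyes.snapshot('side')[:,:,::-1])
crop('pics/s8.png',180,70,380,240,4,'pics/s8c.png')
cv2.imwrite('pics/w8.png',eyes.snapshot('wrist')[:,:,::-1])
W=cam('wrist')
for X in ([483.5,-58.5,187],[593,-70.5,187]): print(proj(W,X))
"
```

```text
time_s: 9.25
eef_pos: [537.3, -66.0, 274.2]
eef_rot: [-0.668, 0.744, 0.005, 0.001]
force: [-0.3, 1.0, -0.1]
grip_width: 21.4
t 9.25 pos [537.3 -66.  274.2] yang 173.80 tilt [-0.0047  0.0083] F [-0.3  1.  -0.1] w 21.4 j6 -0.34
turn -0.0  tool shift: after-turn axes [ 2.4 -1.  69.2] | now axes [ 2.4 -1.  69.2]
[388.52189094 202.13722051]
[250.21658529 202.15400768]
```

View pics/s8c.png

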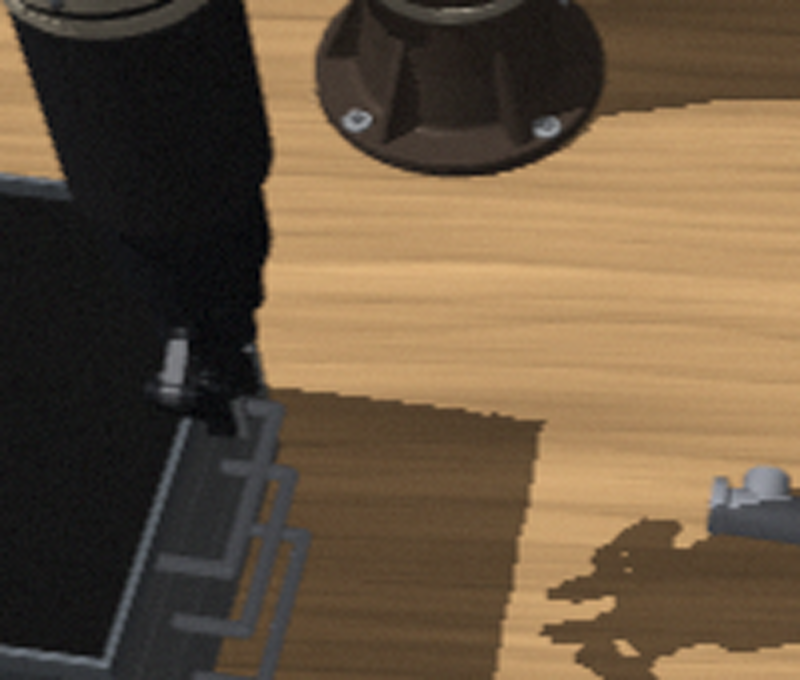

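View pics/w8.png

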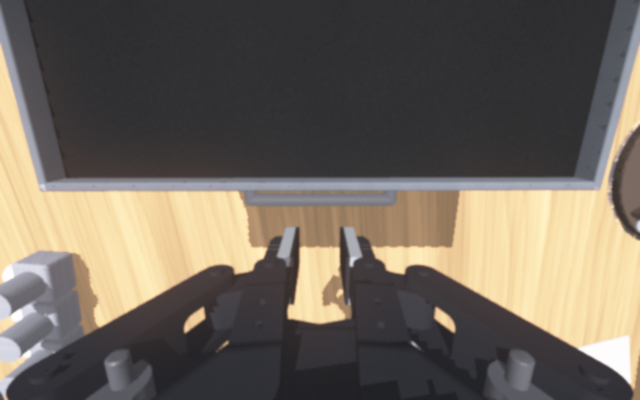

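```bash
python3 -c "
from h import *
crop('pics/w8.png',220,160,420,290,4,'pics/w8c.png')
W=cam('wrist')
from scipy.spatial.transform import Rotation as Ro
o=ctrl.observe();p=o['eef_pos'];R=Ro.from_quat(o['eef_rot']).as_matrix()
for zz in (252,238): print('rim',[ (R.T@(onz(W,(320,v),zz)-p))[0].round(1) for v in (186,188,190)])
print('bar',[ (v,(R.T@(onz(W,(320,v),187)-p))[0].round(1)) for v in (196,198,200,202,204)])
"
```

```text
rim [np.float64(28.5), np.float64(27.4), np.float64(26.3)]
rim [np.float64(25.2), np.float64(23.9), np.float64(22.7)]
bar [(196, np.float64(4.8)), (198, np.float64(3.2)), (200, np.float64(1.5)), (202, np.float64(-0.2)), (204, np.float64(-1.8))]
```

View pics/w8c.png

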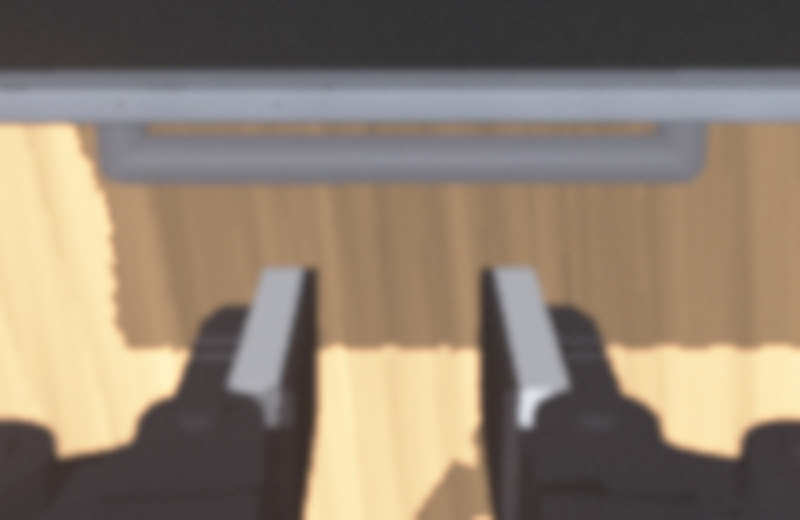

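```bash
python3 -m handwheel '[{"dx":3,"dy":-1,"dz":20,"turn":0},{"dx":2,"dy":0,"dz":20,"turn":0},{"dx":0,"dy":0,"dz":16,"turn":0},{"dx":0,"dy":0,"dz":8,"turn":0},{"dx":0,"dy":0,"dz":3,"turn":0}]' 0.5; python3 -c "
from h import *
go(538,-69,200,-186.2)
cv2.imwrite('pics/w9.png',eyes.snapshot('wrist')[:,:,::-1])
crop('pics/w9.png',220,130,420,290,4,'pics/w9c.png')
"
```

```text
time_s: 9.98
eef_pos: [539.0, -67.1, 206.0]
eef_rot: [-0.669, 0.743, 0.004, 0.002]
force: [0.2, -1.0, 0.6]
grip_width: 21.6
t 9.97 pos [539.  -67.1 206. ] yang 174.01 tilt [-0.0021  0.0087] F [ 0.2 -1.   0.6] w 21.6 j6 -0.33
turn 0.2  tool shift: after-turn axes [2.  0.8 6. ] | now axes [2.  0.8 6. ]
```

View pics/w9c.png

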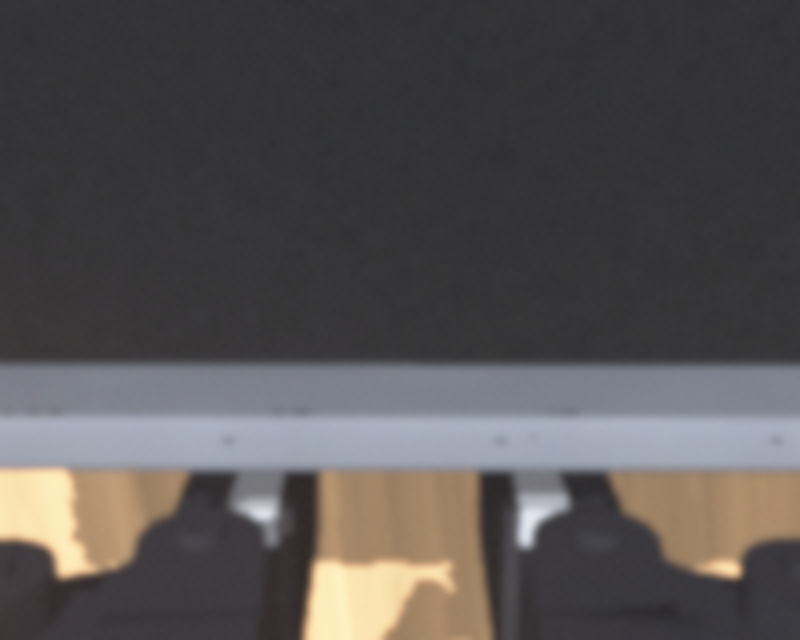

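```bash
python3 -m handwheel '[{"dx":4,"dy":0,"dz":2,"turn":0},{"dx":0,"dy":0,"dz":3,"turn":0},{"dx":0,"dy":0,"dz":3,"turn":0}]' ; python3 -c "
from h import *
go(None,0,0)
"
```

```text
time_s: 10.4
eef_pos: [539.3, -71.5, 202.5]
eef_rot: [-0.67, 0.743, 0.003, 0.003]
force: [-13.8, 7.8, 29.6]
grip_width: 21.9
t 10.40 pos [539.3 -71.5 202.5] yang 174.08 tilt [0.0014 0.008 ] F [-13.8   7.8  29.6] w 21.9 j6 -0.32
```

```bash
python3 -m handwheel '[{"dx":-3,"dy":0,"dz":3.5,"turn":0},{"dx":-4,"dy":0,"dz":3.5,"turn":0}]' ; python3 -c "
from h import *
go(None,0,0)
p=ctrl.observe()['eef_pos'];print('u',p[0]*.109+p[1]*.994)
"
```

```text
time_s: 10.65
eef_pos: [540.5, -68.8, 202.7]
eef_rot: [-0.67, 0.742, -0.002, 0.002]
force: [-4.3, -5.5, 16.1]
grip_width: 21.7
t 10.65 pos [540.5 -68.8 202.7] yang 174.18 tilt [0.0058 0.0009] F [-4.3 -5.5 16.1] w 21.7 j6 -0.34
u -9.449515829179127
```

```bash
python3 -m handwheel '[{"dx":-1,"dy":0,"dz":5,"turn":0}]' ; python3 -m handwheel '[{"dx":-4,"dy":0,"dz":5,"turn":0}]' ; python3 -m handwheel '[{"dx":-5,"dy":0,"dz":5,"turn":0}]'; python3 -c "
from h import *
go(None,0,0)
p=ctrl.observe()['eef_pos'];print('u',p[0]*.109+p[1]*.994)
cv2.imwrite('pics/s10.png',eyes.snapshot('side')[:,:,::-1])
crop('pics/s10.png',180,70,380,240,4,'pics/s10c.png')
"
```

```text
time_s: 10.78
eef_pos: [541.0, -68.9, 202.4]
eef_rot: [-0.671, 0.742, -0.003, 0.003]
force: [-18.0, 7.4, 41.3]
grip_width: 21.2
time_s: 10.9
eef_pos: [541.3, -67.8, 202.5]
eef_rot: [-0.671, 0.741, -0.006, 0.002]
force: [-9.9, -4.2, 32.5]
grip_width: 21.3
time_s: 11.02
eef_pos: [542.3, -66.0, 202.5]
eef_rot: [-0.672, 0.741, -0.009, 0.002]
force: [-10.6, -11.7, 28.0]
grip_width: 21.6
t 11.03 pos [542.3 -66.  202.5] yang 174.38 tilt [ 0.0144 -0.0113] F [-10.6 -11.7  28. ] w 21.6 j6 -0.35
u -6.466879160135505
```

View pics/s10c.png

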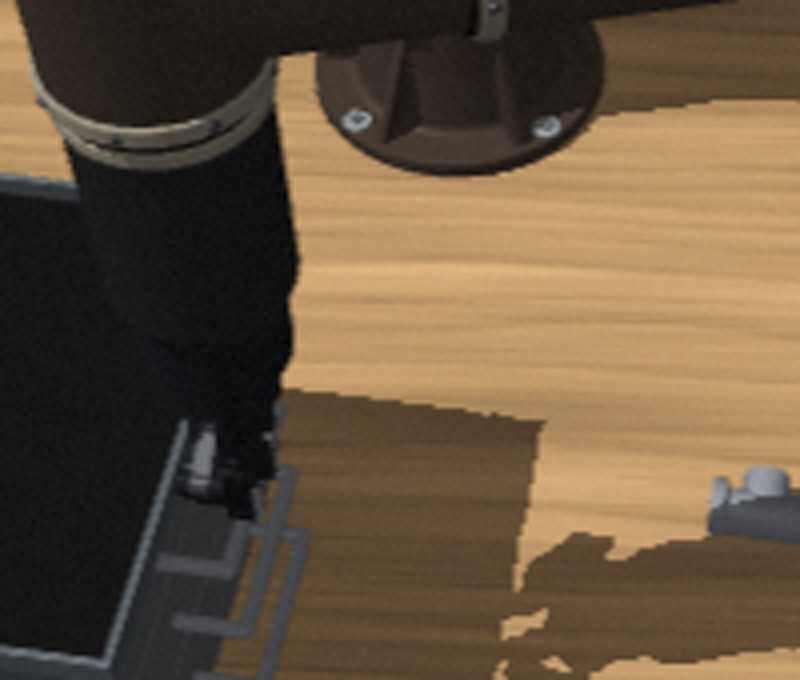

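```bash
python3 -m handwheel '[{"dx":0,"dy":1,"dz":-5,"turn":0},{"dx":6,"dy":1,"dz":0,"turn":0},{"dx":5,"dy":1,"dz":0,"turn":0}]' ; python3 -c "
from h import *
go(None,0,0)
p=ctrl.observe()['eef_pos'];print('u',p[0]*.109+p[1]*.994)
"
```

```text
time_s: 11.45
eef_pos: [538.6, -77.4, 209.3]
eef_rot: [-0.671, 0.741, -0.01, 0.003]
force: [-0.0, 0.1, -0.1]
grip_width: 21.3
t 11.45 pos [538.6 -77.4 209.3] yang 174.37 tilt [ 0.0181 -0.0109] F [-0.   0.1 -0.1] w 21.3 j6 -0.33
u -18.215224064647103
```

```bash
python3 -m handwheel '[{"dx":2,"dy":0,"dz":2,"turn":-0.5},{"dx":1,"dy":0,"dz":2,"turn":0}]' ; python3 -c "
from h import *
go(None,0,0)
p=ctrl.observe()['eef_pos'];print('u',p[0]*.109+p[1]*.994)
"; python3 -m handwheel '[{"dx":0,"dy":0,"dz":3,"turn":0},{"dx":0,"dy":0,"dz":3,"turn":0}]' ; python3 -c "
from h import *
go(None,0,0)
p=ctrl.observe()['eef_pos'];print('u',p[0]*.109+p[1]*.994)
"
```

```text
time_s: 11.7
eef_pos: [539.4, -78.0, 204.7]
eef_rot: [-0.674, 0.738, -0.009, 0.006]
force: [0.5, 7.0, 2.8]
grip_width: 21.3
t 11.70 pos [539.4 -78.  204.7] yang 174.82 tilt [ 0.0204 -0.0059] F [0.5 7.  2.8] w 21.3 j6 -0.32
u -18.75228053420912
time_s: 11.95
eef_pos: [540.5, -78.1, 201.4]
eef_rot: [-0.675, 0.738, -0.01, 0.006]
force: [-15.0, 9.6, 40.5]
grip_width: 20.9
t 11.95 pos [540.5 -78.1 201.4] yang 174.93 tilt [ 0.0222 -0.0069] F [-15.    9.6  40.5] w 20.9 j6 -0.32
u -18.67668664878247
```

```bash
python3 -m handwheel '[{"dx":-2,"dy":2.5,"dz":2.5,"turn":0.5}]' ; python3 -m handwheel '[{"dx":-4,"dy":2.5,"dz":4,"turn":0}]' ;python3 -m handwheel '[{"dx":-6,"dy":2,"dz":5,"turn":0}]' ; python3 -c "
from h import *
go(None,0,0)
p=ctrl.observe()['eef_pos'];print('u',p[0]*.109+p[1]*.994)
"
```

```text
time_s: 12.08
eef_pos: [539.8, -77.5, 201.9]
eef_rot: [-0.672, 0.74, -0.013, 0.006]
force: [0.3, -12.0, 15.7]
grip_width: 21.4
time_s: 12.2
eef_pos: [539.8, -76.9, 201.7]
eef_rot: [-0.673, 0.739, -0.017, 0.006]
force: [-1.6, -21.6, 25.0]
grip_width: 21.7
time_s: 12.32
eef_pos: [540.4, -74.5, 201.5]
eef_rot: [-0.674, 0.739, -0.021, 0.005]
force: [-9.0, -16.4, 38.0]
grip_width: 21.6
t 12.32 pos [540.4 -74.5 201.5] yang 174.77 tilt [ 0.0356 -0.0233] F [ -9.  -16.4  38. ] w 21.6 j6 -0.36
u -15.165202179399714
```

```bash
python3 -c "
from h import *
cv2.imwrite('pics/s11.png',eyes.snapshot('side')[:,:,::-1])
crop('pics/s11.png',180,70,380,240,4,'pics/s11c.png')
"
```

```text
(no output)
```

View pics/s11c.png

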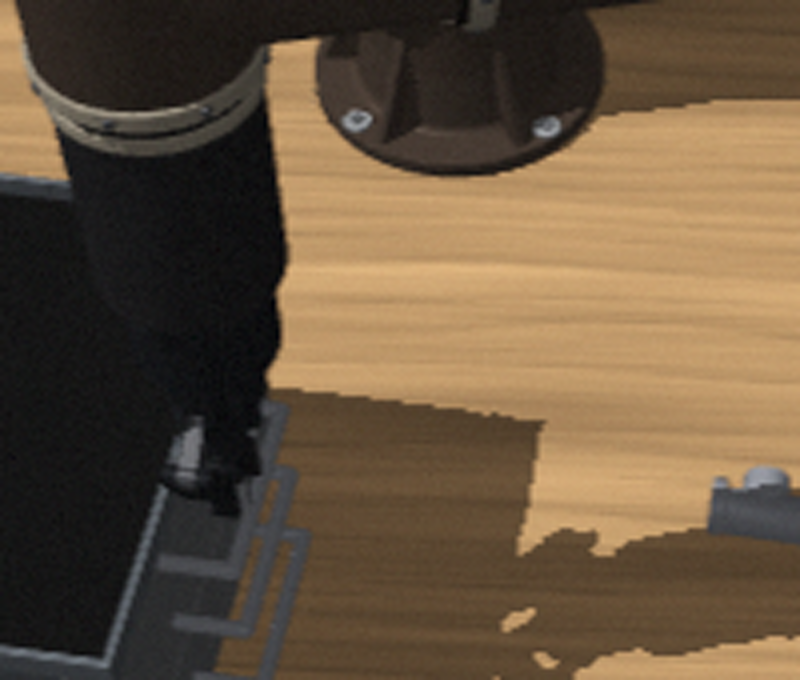

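```bash
python3 -m handwheel '[{"dx":-4,"dy":4,"dz":3,"turn":0.8}]' ; python3 -m handwheel '[{"dx":-6,"dy":2.5,"dz":4,"turn":0}]' ;python3 -m handwheel '[{"dx":-6,"dy":2.5,"dz":4,"turn":0}]' ; python3 -c "
from h import *
go(None,0,0)
p=ctrl.observe()['eef_pos'];print('u',p[0]*.109+p[1]*.994)
cv2.imwrite('pics/s12.png',eyes.snapshot('side')[:,:,::-1])
crop('pics/s12.png',180,70,380,240,4,'pics/s12c.png')
"
```

```text
time_s: 12.5
eef_pos: [540.0, -71.1, 202.2]
eef_rot: [-0.669, 0.743, -0.024, 0.008]
force: [2.7, -1.0, 13.2]
grip_width: 21.3
time_s: 12.62
eef_pos: [541.0, -65.9, 201.7]
eef_rot: [-0.669, 0.743, -0.027, 0.01]
force: [-6.5, -0.4, 26.6]
grip_width: 21.3
time_s: 12.75
eef_pos: [541.6, -60.6, 201.7]
eef_rot: [-0.67, 0.742, -0.03, 0.012]
force: [-7.9, 0.0, 30.9]
grip_width: 21.4
t 12.75 pos [541.6 -60.6 201.7] yang 174.19 tilt [ 0.0571 -0.0286] F [-7.9  0.  30.9] w 21.4 j6 -0.41
u -1.2161537505951614
```

View pics/s12c.png

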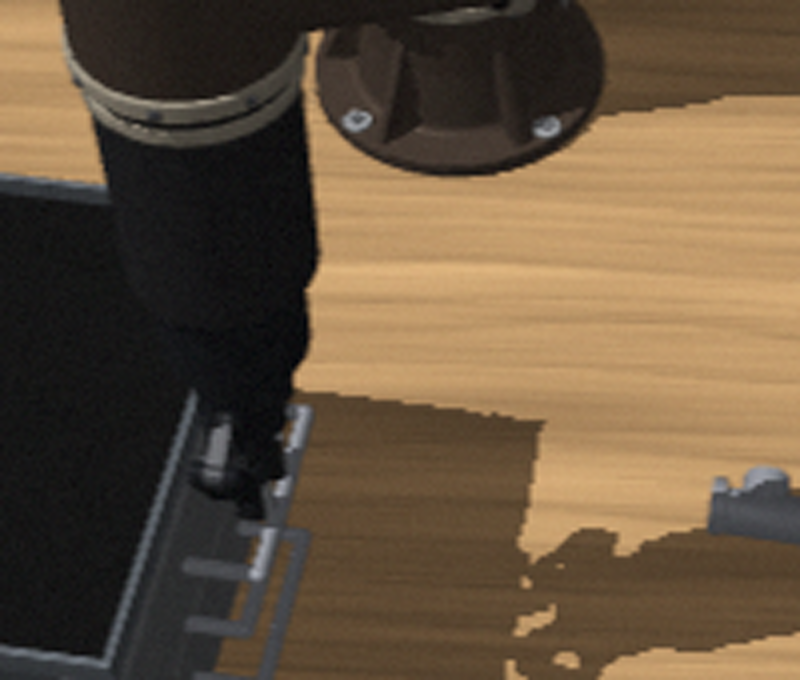

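```bash
python3 -m handwheel '[{"dx":-6,"dy":2,"dz":1,"turn":0},{"dx":-8,"dy":1,"dz":1.5,"turn":0},{"dx":-9,"dy":1,"dz":1.5,"turn":0}]' ; python3 -c "
from h import *
go(None,0,0)
p=ctrl.observe()['eef_pos'];print('u',p[0]*.109+p[1]*.994)
cv2.imwrite('pics/s13.png',eyes.snapshot('side')[:,:,::-1])
crop('pics/s13.png',180,70,380,240,4,'pics/s13c.png')
"
```

```text
time_s: 13.18
eef_pos: [541.3, -37.4, 197.3]
eef_rot: [-0.67, 0.742, -0.031, 0.012]
force: [0.5, -3.3, 1.6]
grip_width: 21.6
t 13.18 pos [541.3 -37.4 197.3] yang 174.20 tilt [ 0.0598 -0.0298] F [ 0.5 -3.3  1.6] w 21.6 j6 -0.46
u 21.774651950397946
```

View pics/s13c.png

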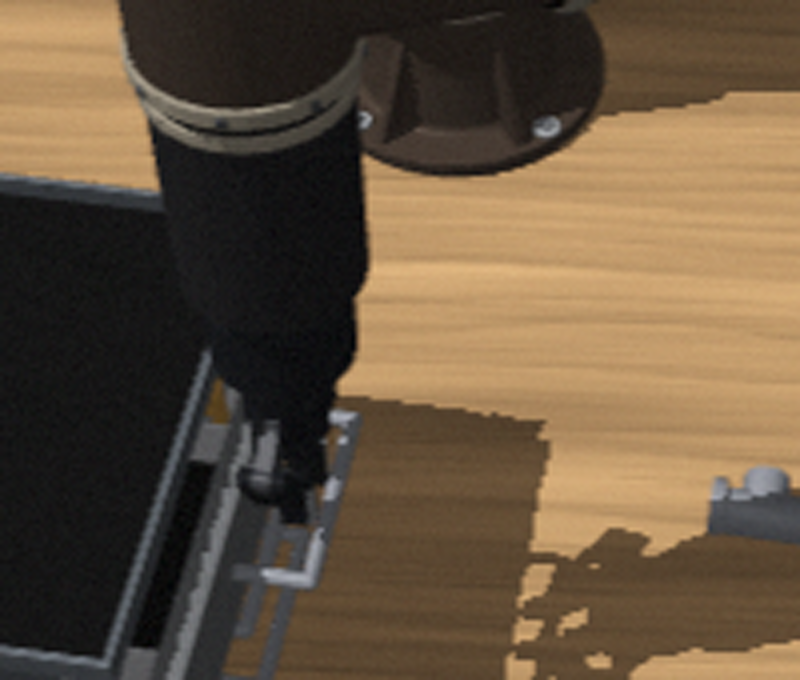

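```bash
python3 -m handwheel '[{"dx":-3,"dy":0,"dz":5,"turn":0},{"dx":-6,"dy":0,"dz":3,"turn":0.3},{"dx":-11,"dy":0,"dz":0,"turn":0},{"dx":-12,"dy":0,"dz":0,"turn":0},{"dx":-12,"dy":0,"dz":0,"turn":0},{"dx":-12,"dy":0,"dz":0,"turn":0},{"dx":-12,"dy":0,"dz":0,"turn":0},{"dx":-12,"dy":0,"dz":0,"turn":0},{"dx":-12,"dy":0,"dz":0,"turn":0}]' ; python3 -c "
from h import *
go(None,0,0)
p=ctrl.observe()['eef_pos'];print('u',p[0]*.109+p[1]*.994)
cv2.imwrite('pics/s14.png',eyes.snapshot('side')[:,:,::-1])
crop('pics/s14.png',180,70,440,290,3,'pics/s14c.png')
"
```

```text
time_s: 14.35
eef_pos: [550.7, 60.5, 184.3]
eef_rot: [-0.668, 0.744, -0.03, 0.01]
force: [0.2, -2.2, 1.4]
grip_width: 21.2
t 14.35 pos [550.7  60.5 184.3] yang 173.88 tilt [ 0.0552 -0.0305] F [ 0.2 -2.2  1.4] w 21.2 j6 -0.64
u 120.21191424573142
```

View pics/s14c.png

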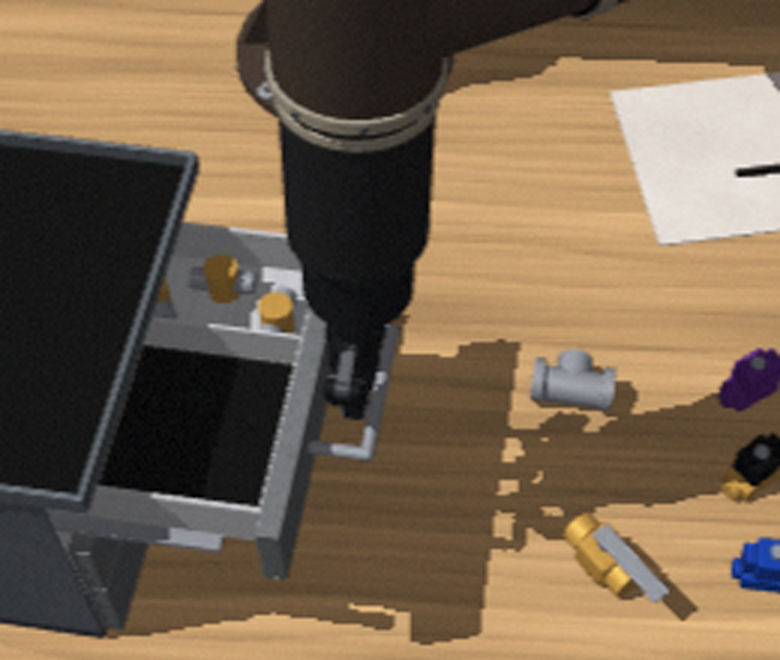

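```bash
python3 -m handwheel '[{"dx":-8,"dy":0,"dz":-1,"turn":0},{"dx":-8,"dy":0,"dz":0,"turn":0},{"dx":-7,"dy":0,"dz":0,"turn":0},{"dx":-4,"dy":0,"dz":0,"turn":0}]' ; python3 -c "
from h import *
go(None,0,0)
p=ctrl.observe()['eef_pos'];print('u',p[0]*.109+p[1]*.994)
S=cam('side')
"; python3 -m handwheel '[{"dx":6,"dy":0,"dz":-2,"turn":0},{"dx":2,"dy":0,"dz":-15,"turn":0},{"dx":0,"dy":0,"dz":-30,"turn":0}]'; python3 -c "
from h import *
go(509,390,120,-131)
cv2.imwrite('pics/w15.png',eyes.snapshot('wrist')[:,:,::-1])
cv2.imwrite('pics/s15.png',eyes.snapshot('side')[:,:,::-1])
crop('pics/s15.png',180,70,440,290,3,'pics/s15c.png')
"
```

```text
time_s: 14.9
eef_pos: [553.8, 90.2, 184.2]
eef_rot: [-0.668, 0.744, -0.03, 0.01]
force: [0.6, -1.9, 0.3]
grip_width: 21.3
t 14.90 pos [553.8  90.2 184.2] yang 173.89 tilt [ 0.0548 -0.0304] F [ 0.6 -1.9  0.3] w 21.3 j6 -0.69
u 150.0582272166012
time_s: 15.28
eef_pos: [549.3, 82.9, 231.4]
eef_rot: [-0.668, 0.744, -0.029, 0.009]
force: [0.2, 0.1, 0.6]
grip_width: 21.2
t 15.28 pos [549.3  82.9 231.4] yang 173.89 tilt [ 0.0512 -0.0315] F [0.2 0.1 0.6] w 21.2 j6 -0.67
turn -55.1  tool shift: after-turn axes [-231.9 -205.3  111.4] | now axes [-301.    72.7  111.4]
```

View pics/s15c.png

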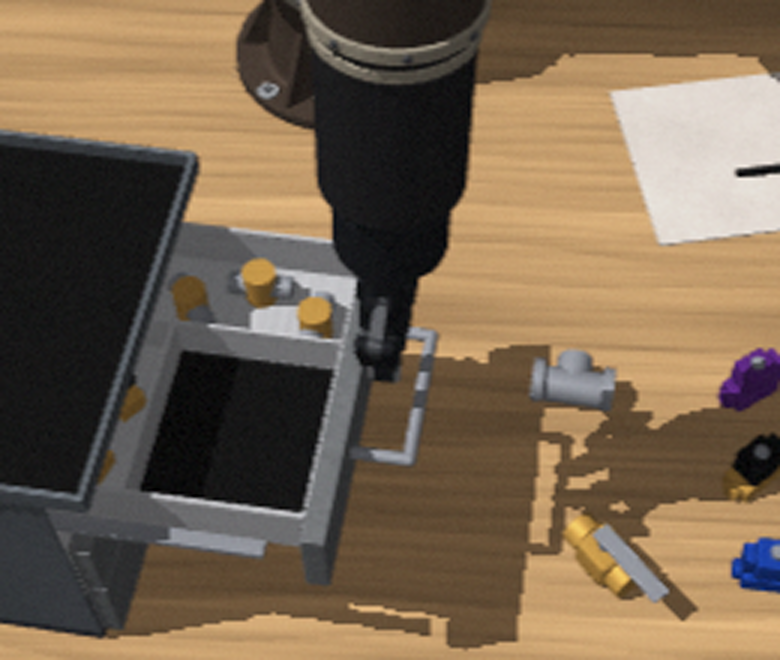

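View pics/w15.png

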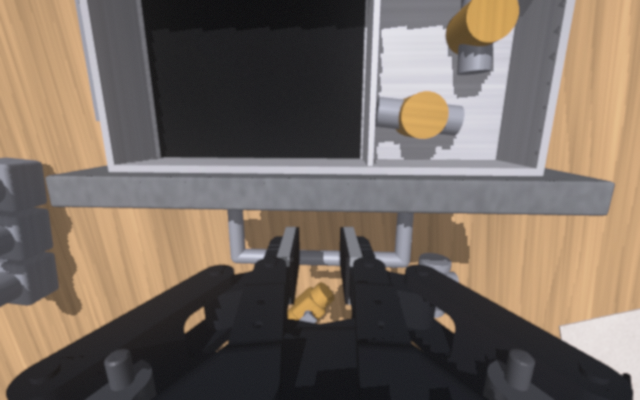

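```bash
python3 -m handwheel '[{"dx":-30,"dy":5,"dz":-5,"turn":-9.2},{"dx":-40,"dy":0,"dz":10,"turn":-9.2},{"dx":-40,"dy":-10,"dz":15,"turn":-9.2},{"dx":-40,"dy":-15,"dz":15,"turn":-9.2},{"dx":-40,"dy":-25,"dz":15,"turn":-9.2},{"dx":-40,"dy":-25,"dz":15,"turn":-9.2}]' -0.18; python3 -c "
from h import *
go(509,390,150,-131)
"
```

```text
time_s: 16.12
eef_pos: [547.2, 334.4, 169.8]
eef_rot: [0.94, -0.339, 0.036, -0.002]
force: [0.3, -0.4, 0.4]
grip_width: 50.5
t 16.12 pos [547.2 334.4 169.8] yang -129.56 tilt [ 0.0683 -0.0209] F [ 0.3 -0.4  0.4] w 50.5 j6 -0.06
turn 1.4  tool shift: after-turn axes [-65.3 -16.9  19.8] | now axes [-64.9 -18.6  19.8]
```

```bash
python3 -m handwheel '[{"dx":-25,"dy":-7,"dz":6,"turn":1.4},{"dx":-25,"dy":-7,"dz":7,"turn":0},{"dx":-12,"dy":-3,"dz":7,"turn":0},{"dx":0,"dy":0,"dz":0,"turn":0}]' ; python3 -c "
from h import *
go(508,391,40,-131)
cv2.imwrite('pics/w16.png',eyes.snapshot('wrist')[:,:,::-1])
W=cam('wrist');print(proj(W,[508,391.5,48]),proj(W,[527.5,374,12]))
crop('pics/w16.png',220,160,420,310,4,'pics/w16c.png')
"
```

```text
time_s: 16.62
eef_pos: [511.2, 390.9, 145.2]
eef_rot: [0.937, -0.348, 0.035, -0.002]
force: [0.2, -0.1, 0.3]
grip_width: 50.5
t 16.62 pos [511.2 390.9 145.2] yang -130.72 tilt [ 0.0678 -0.0212] F [ 0.2 -0.1  0.3] w 50.5 j6 -0.19
turn 0.3  tool shift: after-turn axes [ -2.5   2.  105.2] | now axes [ -2.5   2.  105.2]
[325.82052482 211.12355297] [326.77593791 174.51779349]
```

View pics/w16c.png

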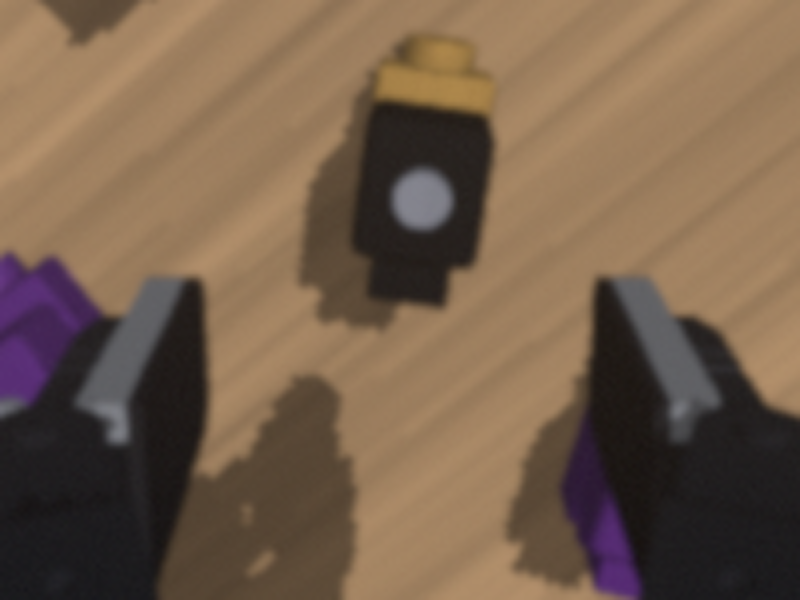

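```bash
python3 - <<'E'
from h import *
W=cam("wrist")
c=lambda x,y:(220+(x+.5)/4-.5,160+(y+.5)/4-.5)
P={k:onz(W,c(*q),44) for k,q in dict(pl=(354,248),pr=(471,265),bl=(378,108),br=(492,122)).items()}
for k in P: print(k,P[k].round(1))
ang=lambda v: np.degrees(np.arctan2(v[1],v[0]))
print("sides",ang(P['bl']-P['pl']),ang(P['br']-P['pr']),"ends",ang(P['pr']-P['pl']),ang(P['br']-P['bl']),np.linalg.norm(P['bl']-P['pl']),np.linalg.norm(P['pr']-P['pl']))
print("center",sum(P.values())/4)
N=onz(W,c(422,199),48); print("nut",N, "port",onz(W,c(437,40),10),ang(onz(W,c(437,40),10)-N), ang(N-onz(W,c(408,303),36)))
from scipy.spatial.transform import Rotation as Ro
o=ctrl.observe();p=o["eef_pos"];R=Ro.from_quat(o["eef_rot"]).as_matrix()
# where tool axis meets z=30
t=(30-p[2])/R[2,2]; print("axis at z30",(p+t*R[:,2]).round(1), "grasp pt", (p-8*R[:,2]).round(1))
E
```

```text
pl [510.  409.9  44. ]
pr [490.8 393.1  44. ]
bl [529.7 385.9  44. ]
br [511.9 369.6  44. ]
sides -50.531509094220716 -48.04338627660834 ends -138.83339920801646 -137.55610648605406 31.049510553226533 25.444004935806877
center [510.60970345 389.63991918  44.        ]
nut [509.52633436 390.96275827  48.        ] port [529.56257141 369.64031251  10.        ] -46.78126046803643 -47.351571696406104
axis at z30 [519.5 388.2  30. ] grasp pt [511.  390.8 153.7]
```

```bash
cat >> h.py <<'E'
def go2(tx,ty,tz,yang=None):
    from scipy.spatial.transform import Rotation as Ro
    o=ctrl.observe(); p=o["eef_pos"]; R=Ro.from_quat(o["eef_rot"]).as_matrix(); a=np.degrees(np.arctan2(R[1,1],R[0,1]))
    turn=0 if yang is None else (a-yang+180)%360-180
    d=np.array([tx,ty,tz])-p; R2=R@Ro.from_euler('z',turn,degrees=True).as_matrix()
    print("t %.2f pos %s yang %.2f tilt %s F %s w %.1f j6 %.2f"%(o["time_s"],np.round(p,1),a,np.round(R[:2,2],4),np.round(o["force"],1),o["grip_width"],o["joint_pos"][5]))
    print("turn %.1f after-turn %s now %s"%(turn,(R2.T@d).round(1),(R.T@d).round(1)))
E
python3 -m handwheel '[{"dx":0,"dy":0,"dz":5,"turn":7.3},{"dx":0,"dy":0,"dz":0,"turn":0}]'; python3 -c "
from h import *
go2(509.5,390.8,65,-138);go2(509.5,390.8,21,-138)"
```

```text
time_s: 16.92
eef_pos: [513.2, 389.2, 142.0]
eef_rot: [0.912, -0.409, 0.036, -0.005]
force: [-0.2, -0.6, 0.7]
grip_width: 50.2
t 16.93 pos [513.2 389.2 142. ] yang -138.23 tilt [ 0.0692 -0.0198] F [-0.2 -0.6  0.7] w 50.2 j6 -0.31
turn -0.2 after-turn [-8.3  4.6 76.5] now [-8.3  4.7 76.5]
t 16.93 pos [513.2 389.2 142. ] yang -138.23 tilt [ 0.0692 -0.0198] F [-0.2 -0.6  0.7] w 50.2 j6 -0.31
turn -0.2 after-turn [-11.    6.3 120.4] now [-11.    6.4 120.4]
```

```bash
python3 -m handwheel '[{"dx":-4,"dy":2,"dz":25,"turn":0},{"dx":-3,"dy":2,"dz":30,"turn":0},{"dx":-2,"dy":1,"dz":20,"turn":0},{"dx":0,"dy":0,"dz":0,"turn":0}]'; python3 -c "
from h import *
go2(509.5,390.8,21,-138)
cv2.imwrite('pics/w17.png',eyes.snapshot('wrist')[:,:,::-1])
crop('pics/w17.png',220,100,420,310,3,'pics/w17c.png')"
```

```text
time_s: 17.42
eef_pos: [511.8, 389.9, 68.4]
eef_rot: [0.914, -0.405, 0.037, -0.007]
force: [0.6, 1.1, -0.5]
grip_width: 50.4
t 17.43 pos [511.8 389.9  68.4] yang -137.73 tilt [ 0.0728 -0.0159] F [ 0.6  1.1 -0.5] w 50.4 j6 -0.33
turn 0.3 after-turn [-5.1  3.2 47.1] now [-5.1  3.2 47.1]
```

View pics/w17c.png

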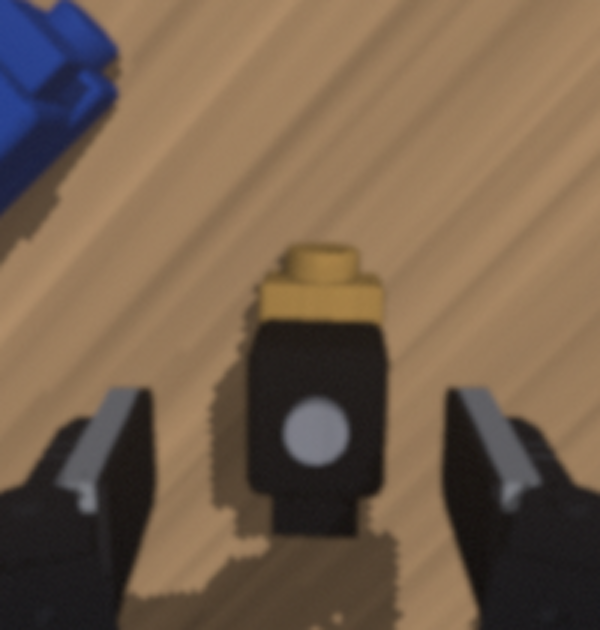

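```bash
python3 -m handwheel '[{"dx":-3,"dy":2,"dz":18,"turn":0.3},{"dx":-2,"dy":1,"dz":18,"turn":0},{"dx":0,"dy":0,"dz":10,"turn":0},{"dx":0,"dy":0,"dz":0,"turn":0}]'; python3 -c "
from h import *
go2(509.5,390.8,21,-138)
cv2.imwrite('pics/w18.png',eyes.snapshot('wrist')[:,:,::-1])
crop('pics/w18.png',220,100,420,310,3,'pics/w18c.png')"
```

```text
time_s: 17.98
eef_pos: [513.6, 393.8, 28.4]
eef_rot: [0.913, -0.406, 0.038, -0.013]
force: [1.0, 0.4, 0.1]
grip_width: 50.1
t 17.98 pos [513.6 393.8  28.4] yang -137.81 tilt [ 0.0797 -0.008 ] F [1.  0.4 0.1] w 50.1 j6 -0.35
turn 0.2 after-turn [-0.9  5.5  7. ] now [-0.9  5.5  7. ]
```

View pics/w18c.png

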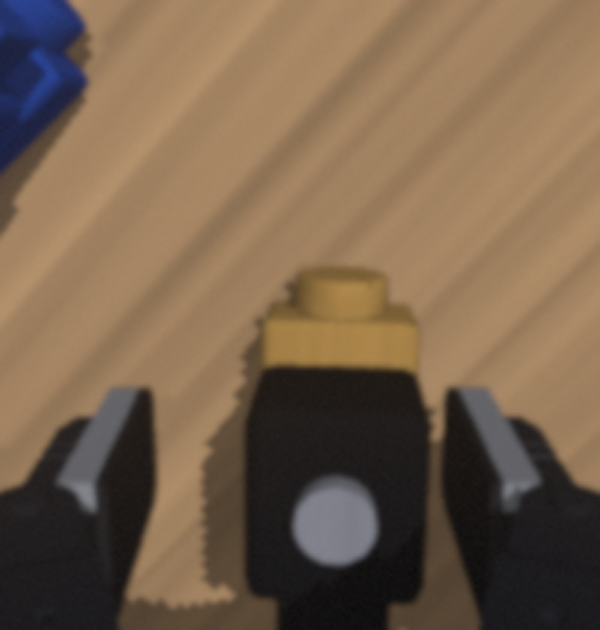

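```bash
python3 -m handwheel '[{"dx":-1,"dy":5,"dz":3,"turn":0},{"dx":0,"dy":1,"dz":4,"turn":0},{"dx":0,"dy":0,"dz":0,"turn":0}]'; python3 -c "
from h import *
go2(509.5,390.8,21,-138)"; python3 -m handwheel '[{"dx":0,"dy":0,"dz":0,"turn":0},{"dx":0,"dy":0,"dz":0,"turn":0},{"dx":0,"dy":0,"dz":0,"turn":0},{"dx":0,"dy":0,"dz":0,"turn":0}]' 1 40;  python3 -c "
from h import *
go2(509.5,390.8,21,-138)"
```

```text
time_s: 18.4
eef_pos: [509.6, 391.2, 22.8]
eef_rot: [0.913, -0.405, 0.038, -0.014]
force: [1.4, -0.2, -0.6]
grip_width: 50.4
t 18.40 pos [509.6 391.2  22.8] yang -137.79 tilt [ 0.0818 -0.0053] F [ 1.4 -0.2 -0.6] w 50.4 j6 -0.36
turn 0.2 after-turn [0.2 0.5 1.8] now [0.2 0.5 1.8]
time_s: 18.9
eef_pos: [509.3, 390.9, 23.3]
eef_rot: [0.913, -0.405, 0.038, -0.014]
force: [-0.4, -0.3, 2.0]
grip_width: 27.0
t 18.90 pos [509.3 390.9  23.3] yang -137.78 tilt [ 0.0815 -0.006 ] F [-0.4 -0.3  2. ] w 27.0 j6 -0.36
turn 0.2 after-turn [0.1 0.  2.3] now [0.1 0.  2.3]
```

```bash
python3 -m handwheel '[{"dx":0,"dy":0,"dz":-10,"turn":0},{"dx":0,"dy":0,"dz":-30,"turn":0},{"dx":0,"dy":0,"dz":-50,"turn":0},{"dx":0,"dy":0,"dz":-50,"turn":0},{"dx":0,"dy":0,"dz":-50,"turn":0},{"dx":0,"dy":0,"dz":-40,"turn":0},{"dx":0,"dy":0,"dz":0,"turn":0}]'; python3 - <<'E'
from h import *
go2(550,100,270,-138)
S,C=cam("side"),cam("scene")
print("side cam at",(-S[1].T@S[2]).round())
n=np.array([.109,.994,0]); l=np.array([.994,-.109,0])
s=lambda x,y:(180+(x+.5)/3-.5,70+(y+.5)/3-.5)
for k,q,z in (("bar1",(436,336),187),("bar2",(410,461),187),("fl TL",(182,352),164),("fl TR",(335,370),164),("fl BR",(303,510),164),("fl BL",(143,488),164),("panel in top L",(308,515),220),("panel outTopL",(330,530),220),("div top near",(190,325),200),("div top near2",(345,340),200)):
    X=onz(S,s(*q),z); print(k,X.round(1),"u",round(X@n,1),"lat",round(X@l,1))
for nme in ("side","wrist","scene"): cv2.imwrite(f'pics/{nme}19.png',eyes.snapshot(nme)[:,:,::-1])
crop('pics/scene19.png',140,45,400,285,3,'pics/c19c.png')
crop('pics/side19.png',300,20,560,260,3,'pics/s19c.png')
E
```

```text
time_s: 19.77
eef_pos: [488.4, 391.2, 258.9]
eef_rot: [0.913, -0.406, 0.037, -0.012]
force: [-0.1, -0.0, -4.7]
grip_width: 27.5
t 19.77 pos [488.4 391.2 258.9] yang -137.86 tilt [ 0.0766 -0.0086] F [-0.1 -0.  -4.7] w 27.5 j6 -0.33
turn 0.1 after-turn [258.3 148.3  -3.9] now [257.9 148.9  -3.9]
side cam at [1105.  133. 1047.]
bar1 [501.6 117.2 187. ] u 171.2 lat 485.8
bar2 [611.9 102.7 187. ] u 168.8 lat 597.0
fl TL [509.3 -79.4 164. ] u -23.5 lat 514.9
fl TR [520.8  40.4 164. ] u 96.9 lat 513.3
fl BR [642.6  27.  164. ] u 96.9 lat 635.8
fl BL [629.8 -90.8 164. ] u -21.6 lat 635.9
panel in top L [675.6  37.4 220. ] u 110.8 lat 667.5
panel outTopL [686.1  53.1 220. ] u 127.6 lat 676.2
div top near [508.8 -68.3 200. ] u -12.4 lat 513.2
div top near2 [517.4  49.5 200. ] u 105.6 lat 508.9
```

View pics/c19c.png

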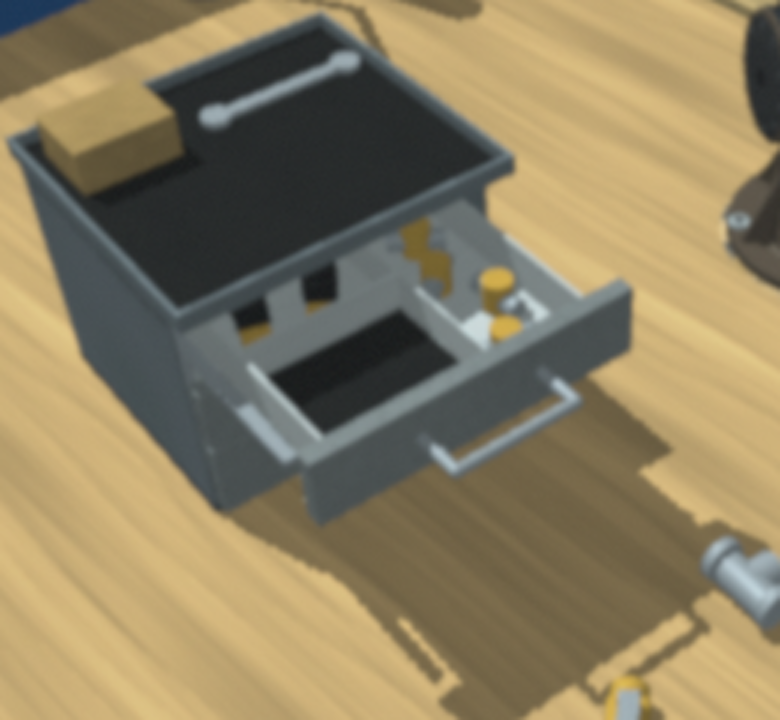

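View pics/s19c.png

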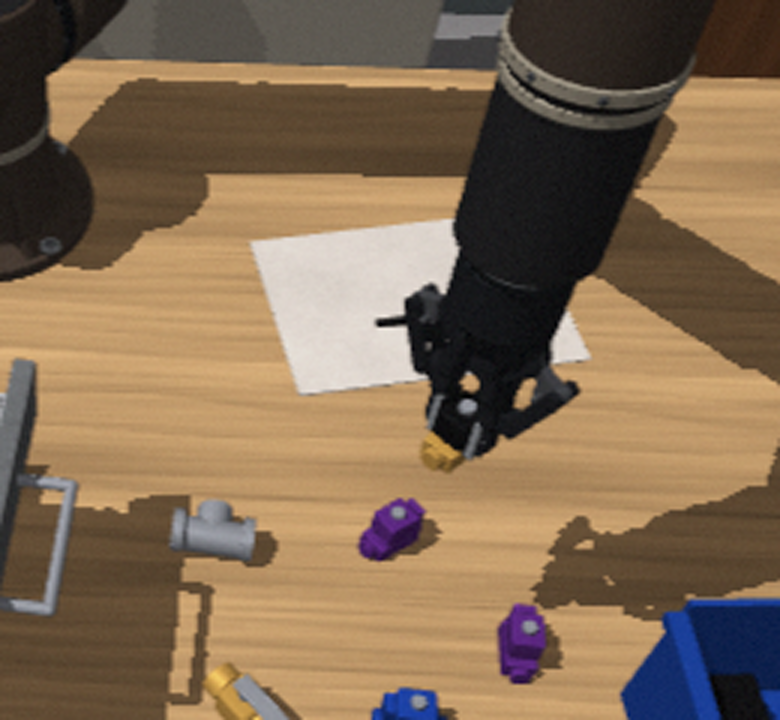

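View pics/wrist19.png

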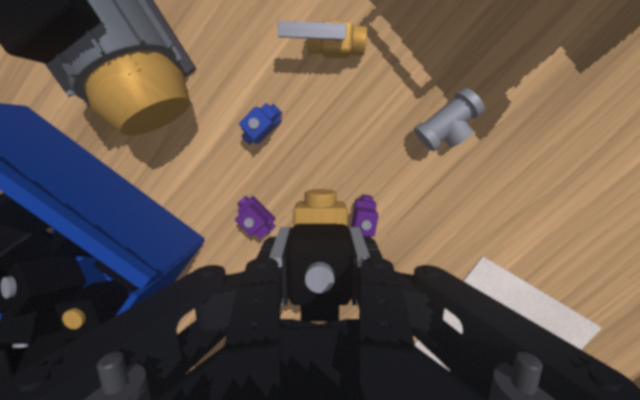

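```bash
python3 -c "
from h import *
go2(586.5,-14,266,-137.8)"
```

```text
t 19.93 pos [487.  389.3 253.4] yang -137.90 tilt [ 0.0711 -0.0153] F [-0.7  0.3 -4.6] w 27.4 j6 -0.33
turn -0.1 after-turn [366.2 196.5   0.7] now [366.5 195.8   0.7]
```

```bash
python3 -m handwheel '[{"dx":15,"dy":8,"dz":-6,"turn":0},{"dx":30,"dy":16,"dz":-4,"turn":0},{"dx":34,"dy":18,"dz":0,"turn":0},{"dx":34,"dy":18,"dz":0,"turn":0},{"dx":34,"dy":18,"dz":0,"turn":0},{"dx":34,"dy":18,"dz":0,"turn":0},{"dx":34,"dy":18,"dz":0,"turn":0}]'; python3 -c "
from h import *
go2(586.5,-14,266,-137.8)"
```

```text
time_s: 20.8
eef_pos: [543.0, 141.3, 263.0]
eef_rot: [0.914, -0.405, 0.032, 0.002]
force: [0.2, 0.7, -3.1]
grip_width: 27.5
t 20.80 pos [543.  141.3 263. ] yang -137.79 tilt [ 0.0571 -0.029 ] F [ 0.2  0.7 -3.1] w 27.5 j6 0.07
turn 0.0 after-turn [144.2  72.    3.9] now [144.2  72.    3.9]
```

```bash
python3 -m handwheel '[{"dx":34,"dy":17,"dz":-4,"turn":0},{"dx":34,"dy":17,"dz":-2,"turn":0},{"dx":34,"dy":17,"dz":0,"turn":0},{"dx":24,"dy":12,"dz":0,"turn":0},{"dx":8,"dy":4,"dz":0,"turn":0},{"dx":0,"dy":0,"dz":0,"turn":0}]'; python3 -c "
from h import *
go2(586.5,-14,200,-137.8)
for n in ('wrist','side'): cv2.imwrite(f'pics/{n}20.png',eyes.snapshot(n)[:,:,::-1])
crop('pics/side20.png',180,70,440,290,3,'pics/s20c.png')"
```

```text
time_s: 21.55
eef_pos: [579.2, -15.2, 269.4]
eef_rot: [0.913, -0.408, 0.027, 0.007]
force: [0.4, -0.3, -4.8]
grip_width: 27.3
t 21.55 pos [579.2 -15.2 269.4] yang -138.16 tilt [ 0.0442 -0.0341] F [ 0.4 -0.3 -4.8] w 27.3 j6 0.37
turn -0.4 after-turn [ 0.3 -5.5 69.6] now [ 0.2 -5.5 69.6]
```

View pics/wrist20.png

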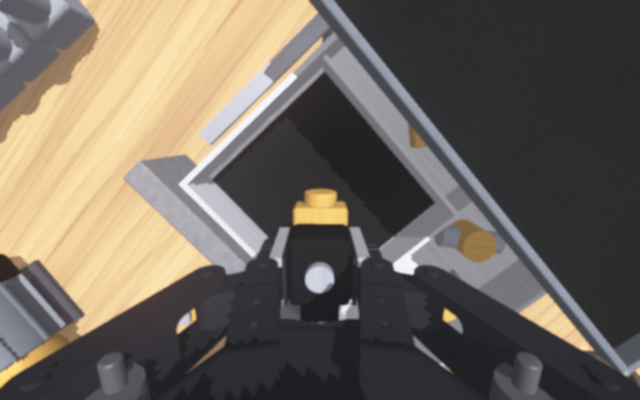

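View pics/s20c.png

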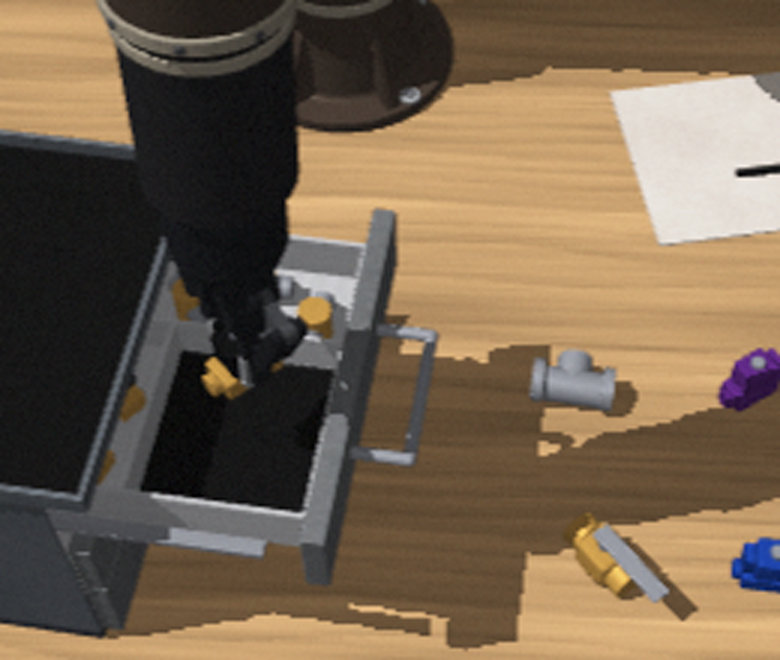

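```bash
python3 -c "
from h import *
W=cam('wrist');n=np.array([.109,.994,0]); l=np.array([.994,-.109,0])
P=[onz(W,q,164) for q in ((327,72),(436,203),(214,182))]
for X in P: print(X.round(1),'u',round(X@n,1),'lat',round(X@l,1))
X=(P[1]+P[2])/2;print('center',X.round(1),'u',X@n,'lat',X@l)
go2(X[0],X[1],205,-137.8)
"
```

```text
[647.5 -96.1 164. ] u -24.9 lat 654.1
[506.8 -80.3 164. ] u -24.6 lat 512.5
[660.2  33.3 164. ] u 105.1 lat 652.6
center [583.5 -23.5 164. ] u 40.24368302731768 lat 582.5827222590124
t 21.65 pos [579.2 -14.2 269.6] yang -138.09 tilt [ 0.0446 -0.0338] F [-0.4  0.1 -4.3] w 27.2 j6 0.37
turn -0.3 after-turn [ 6.3  3.7 65.1] now [ 6.3  3.7 65.1]
```

```bash
python3 -m handwheel '[{"dx":1,"dy":-1,"dz":20,"turn":0},{"dx":1,"dy":-1,"dz":25,"turn":0},{"dx":0,"dy":0,"dz":20,"turn":0},{"dx":0,"dy":0,"dz":8,"turn":0},{"dx":0,"dy":0,"dz":0,"turn":0}]'; python3 -c "
from h import *
go2(584.5,-17,188,-137.8)"
```

```text
time_s: 22.28
eef_pos: [585.4, -12.2, 195.9]
eef_rot: [0.914, -0.405, 0.028, 0.006]
force: [1.0, -0.2, -4.3]
grip_width: 27.4
t 22.27 pos [585.4 -12.2 195.9] yang -137.73 tilt [ 0.0467 -0.0329] F [ 1.  -0.2 -4.3] w 27.4 j6 0.37
turn 0.1 after-turn [2.5 4.  8. ] now [2.5 4.  8. ]
```

```bash
python3 -m handwheel '[{"dx":2,"dy":3,"dz":3,"turn":0},{"dx":0,"dy":0,"dz":3,"turn":0},{"dx":0,"dy":0,"dz":2,"turn":0}]'; python3 -c "
from h import *
go2(584.5,-17,188,-137.8)"
```

```text
time_s: 22.65
eef_pos: [585.9, -15.6, 189.7]
eef_rot: [0.914, -0.404, 0.029, 0.005]
force: [0.4, -0.2, -3.7]
grip_width: 27.8
t 22.65 pos [585.9 -15.6 189.7] yang -137.68 tilt [ 0.0501 -0.0321] F [ 0.4 -0.2 -3.7] w 27.8 j6 0.37
turn 0.1 after-turn [0.  2.  1.7] now [0.  2.  1.7]
```

```bash
python3 -m handwheel '[{"dx":0,"dy":0,"dz":1.5,"turn":0}]';python3 -m handwheel '[{"dx":0,"dy":0,"dz":1.5,"turn":0}]'; python3 -m handwheel '[{"dx":0,"dy":0,"dz":1.5,"turn":0}]'
```

```text
time_s: 22.78
eef_pos: [586.1, -15.7, 188.4]
eef_rot: [0.914, -0.404, 0.03, 0.004]
force: [0.1, -0.5, -3.5]
grip_width: 27.5
time_s: 22.9
eef_pos: [586.2, -15.8, 186.9]
eef_rot: [0.914, -0.404, 0.03, 0.004]
force: [-4.4, 2.5, 7.1]
grip_width: 28.0
time_s: 23.02
eef_pos: [586.6, -16.0, 186.9]
eef_rot: [0.914, -0.404, 0.03, 0.004]
force: [-6.8, 1.2, 13.6]
grip_width: 27.5
```

```bash
python3 -m handwheel '[{"dx":0,"dy":0,"dz":0,"turn":0},{"dx":0,"dy":0,"dz":0,"turn":0},{"dx":0,"dy":0,"dz":-1,"turn":0},{"dx":0,"dy":0,"dz":-10,"turn":0},{"dx":0,"dy":0,"dz":-25,"turn":0},{"dx":0,"dy":0,"dz":-35,"turn":0},{"dx":0,"dy":0,"dz":-35,"turn":0}]' -0.06; python3 -c "
from h import *
go2(584.5,-17,288,-137.8)
for n in ('wrist','side'): cv2.imwrite(f'pics/{n}21.png',eyes.snapshot(n)[:,:,::-1])
crop('pics/wrist21.png',200,20,440,240,3,'pics/w21c.png')"
```

```text
time_s: 23.9
eef_pos: [580.9, -12.7, 296.2]
eef_rot: [0.914, -0.404, 0.03, 0.005]
force: [1.1, -1.0, 0.3]
grip_width: 44.9
t 23.90 pos [580.9 -12.7 296.2] yang -137.64 tilt [ 0.0505 -0.0339] F [ 1.1 -1.   0.3] w 44.9 j6 0.37
turn 0.2 after-turn [5.1 0.3 8.5] now [5.1 0.3 8.5]
```

View pics/wrist21.png

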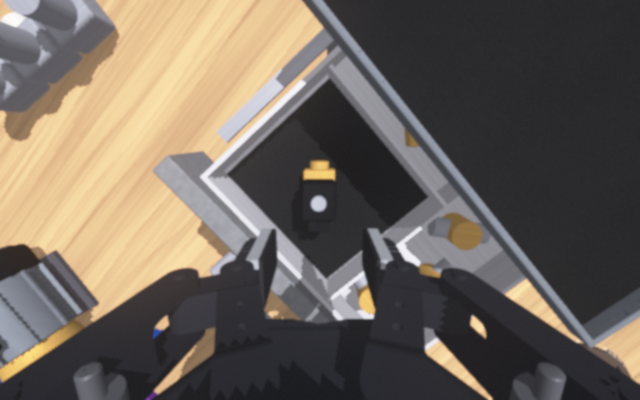

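View pics/side21.png

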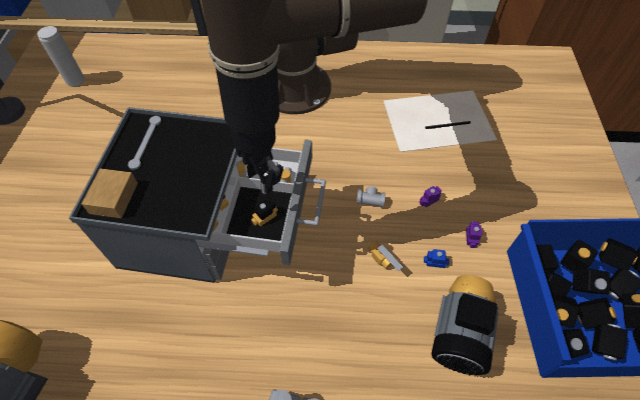

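```bash
python3 -m handwheel '[{"dx":-25,"dy":-15,"dz":0,"turn":-10.4},{"dx":-20,"dy":-35,"dz":0,"turn":-10.4},{"dx":-15,"dy":-40,"dz":0,"turn":-10.4},{"dx":-10,"dy":-45,"dz":0,"turn":-10.3}]' -1; python3 -c "
from h import *
go2(565,192,175,-96.2)"
```

```text
time_s: 24.5
eef_pos: [589.5, 145.9, 298.2]
eef_rot: [0.998, -0.045, 0.032, 0.014]
force: [0.5, -0.5, -0.4]
grip_width: 85.6
t 24.50 pos [589.5 145.9 298.2] yang -95.24 tilt [ 0.0619 -0.0311] F [ 0.5 -0.5 -0.4] w 85.6 j6 0.86
turn 1.0 after-turn [-37.2 -46.2 120. ] now [-36.4 -46.8 120. ]
```

```bash
python3 -m handwheel '[{"dx":-12,"dy":-30,"dz":0,"turn":1},{"dx":-12,"dy":-18,"dz":20,"turn":0},{"dx":-6,"dy":-3,"dz":30,"turn":0},{"dx":-4,"dy":0,"dz":35,"turn":0},{"dx":-2,"dy":0,"dz":30,"turn":0}]'; python3 -c "
from h import *
go2(565,192,175,-96.2)
for n in ('side',): cv2.imwrite(f'pics/{n}22.png',eyes.snapshot(n)[:,:,::-1])
crop('pics/side22.png',180,70,440,290,3,'pics/s22c.png')"
```

```text
time_s: 25.12
eef_pos: [566.4, 203.5, 180.0]
eef_rot: [0.998, -0.05, 0.034, 0.012]
force: [1.2, -0.0, -0.1]
grip_width: 85.2
t 25.12 pos [566.4 203.5 180. ] yang -95.81 tilt [ 0.0673 -0.0273] F [ 1.2 -0.  -0.1] w 85.2 j6 0.72
turn 0.4 after-turn [-0.5 11.4  5.2] now [-0.6 11.4  5.2]
```

View pics/s22c.png

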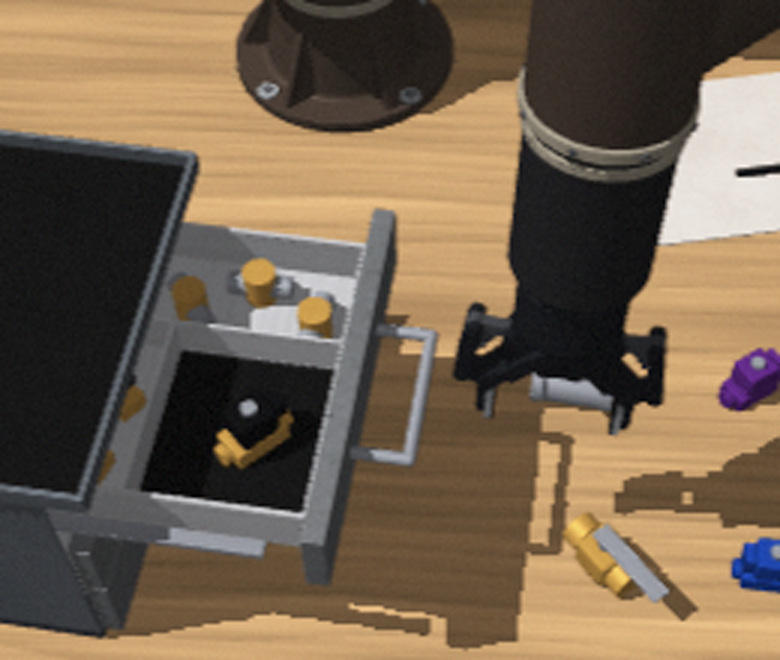

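```bash
python3 -m handwheel '[{"dx":0,"dy":8,"dz":4,"turn":0.4},{"dx":0,"dy":10,"dz":4,"turn":0},{"dx":0,"dy":7,"dz":0,"turn":0},{"dx":0,"dy":6,"dz":0,"turn":0},{"dx":0,"dy":7,"dz":0,"turn":0},{"dx":0,"dy":8,"dz":0,"turn":0},{"dx":0,"dy":9,"dz":0,"turn":0},{"dx":0,"dy":10,"dz":0,"turn":0}]'; python3 -c "
from h import *
go2(545,-6,175,-96.2)
p=ctrl.observe()['eef_pos'];print('u',p[0]*.109+p[1]*.994)
for n in ('side',): cv2.imwrite(f'pics/{n}23.png',eyes.snapshot(n)[:,:,::-1])
crop('pics/side23.png',180,70,440,290,3,'pics/s23c.png')"
```

```text
time_s: 26.18
eef_pos: [559.6, 134.7, 172.9]
eef_rot: [0.998, -0.054, 0.034, 0.011]
force: [0.4, 1.2, -0.9]
grip_width: 85.4
t 26.18 pos [559.6 134.7 172.9] yang -96.26 tilt [ 0.0673 -0.0263] F [ 0.4  1.2 -0.9] w 85.4 j6 0.80
turn -0.1 after-turn [  0.7 141.5   0.7] now [  0.8 141.5   0.7]
u 194.91773771784125
```

View pics/s23c.png

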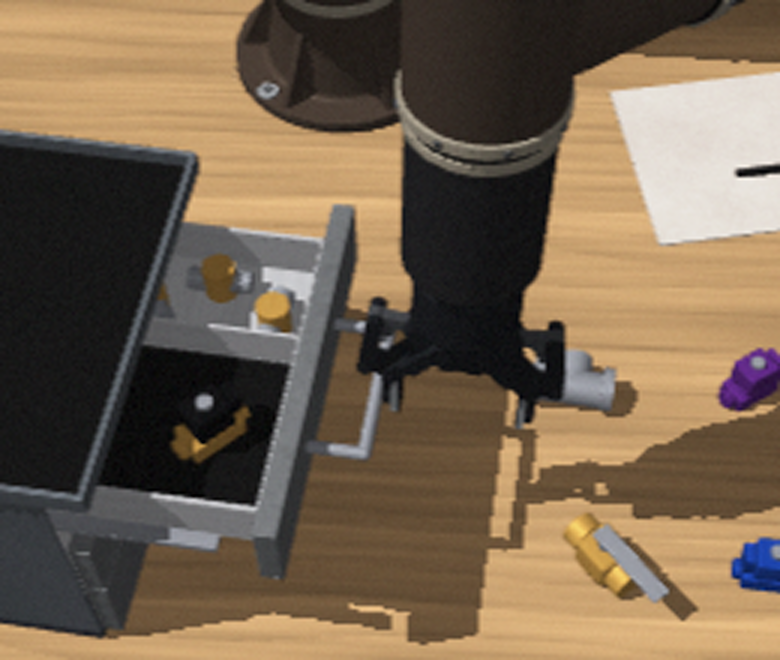

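```bash
python3 -m handwheel '[{"dx":0,"dy":10,"dz":0,"turn":0},{"dx":0,"dy":11,"dz":0,"turn":0},{"dx":0,"dy":11,"dz":0,"turn":0},{"dx":0,"dy":11,"dz":0,"turn":0},{"dx":0,"dy":11,"dz":0,"turn":0},{"dx":0,"dy":11,"dz":0,"turn":0},{"dx":0,"dy":11,"dz":0,"turn":0},{"dx":0,"dy":10,"dz":0,"turn":0},{"dx":0,"dy":9,"dz":0,"turn":0},{"dx":0,"dy":7,"dz":0,"turn":0}]'; python3 -c "
from h import *
go2(545,-6,175,-96.2)
p=ctrl.observe()['eef_pos'];print('u',p[0]*.109+p[1]*.994)
for n in ('side',): cv2.imwrite(f'pics/{n}24.png',eyes.snapshot(n)[:,:,::-1])
crop('pics/side24.png',180,70,440,290,3,'pics/s24c.png')"
```

```text
time_s: 27.48
eef_pos: [547.3, 25.1, 175.2]
eef_rot: [0.998, -0.055, 0.034, 0.011]
force: [0.4, 1.5, -0.4]
grip_width: 85.3
t 27.48 pos [547.3  25.1 175.2] yang -96.30 tilt [ 0.0672 -0.0267] F [ 0.4  1.5 -0.4] w 85.3 j6 0.98
turn -0.1 after-turn [ 1.  31.2  0.9] now [ 1.1 31.2  0.9]
u 84.61958517050155
```

View pics/s24c.png

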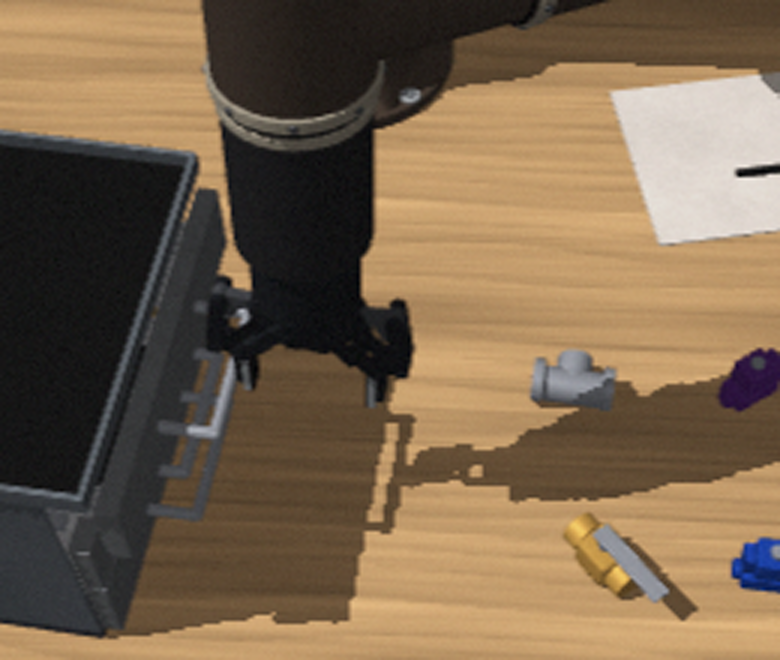

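```bash
python3 -m handwheel '[{"dx":0,"dy":5,"dz":0,"turn":0},{"dx":0,"dy":5,"dz":0,"turn":0},{"dx":0,"dy":4,"dz":0,"turn":0},{"dx":0,"dy":3,"dz":0,"turn":0}]';  python3 -m handwheel '[{"dx":0,"dy":3,"dz":0,"turn":0},{"dx":0,"dy":3,"dz":0,"turn":0}]'; python3 -c "
from h import *
go2(545,-6,175,-96.2)
p=ctrl.observe()['eef_pos'];print('u',p[0]*.109+p[1]*.994)"
```

```text
time_s: 28.02
eef_pos: [545.1, 6.9, 175.5]
eef_rot: [0.998, -0.054, 0.034, 0.012]
force: [0.3, 1.7, -0.5]
grip_width: 85.2
time_s: 28.28
eef_pos: [544.6, 0.8, 175.6]
eef_rot: [0.998, -0.054, 0.034, 0.011]
force: [0.7, 7.8, -1.2]
grip_width: 85.5
t 28.27 pos [544.6   0.8 175.6] yang -96.29 tilt [ 0.0671 -0.0264] F [ 0.7  7.8 -1.2] w 85.5 j6 1.03
turn -0.1 after-turn [1.1 6.7 0.8] now [1.1 6.7 0.8]
u 60.18206948048181
```

```bash
python3 -m handwheel '[{"dx":0,"dy":4,"dz":0,"turn":0}]';  python3 -m handwheel '[{"dx":0,"dy":5,"dz":0,"turn":0}]'; python3 -m handwheel '[{"dx":0,"dy":5,"dz":0,"turn":0}]'
```

```text
time_s: 28.4
eef_pos: [544.7, -0.7, 175.8]
eef_rot: [0.998, -0.055, 0.035, 0.009]
force: [-6.1, 26.1, 4.3]
grip_width: 85.1
time_s: 28.52
eef_pos: [544.6, -3.8, 176.0]
eef_rot: [0.998, -0.055, 0.036, 0.008]
force: [-3.6, 18.5, 2.7]
grip_width: 85.2
time_s: 28.65
eef_pos: [544.1, -8.0, 176.2]
eef_rot: [0.998, -0.054, 0.036, 0.007]
force: [0.2, 8.9, -0.8]
grip_width: 85.1
```

```bash
python3 -c "
from h import *
go2(545,-6,175,-96.2)
p=ctrl.observe()['eef_pos'];print('u',p[0]*.109+p[1]*.994)"
```

```text
t 28.65 pos [544.1  -8.  176.2] yang -96.27 tilt [ 0.071  -0.0177] F [ 0.2  8.9 -0.8] w 85.1 j6 1.05
turn -0.1 after-turn [ 0.6 -2.1  1.3] now [ 0.6 -2.1  1.3]
u 51.32751782965211
```

Past the catch; press firmly once more, gently, then back off and look.

```bash
python3 -m handwheel '[{"dx":0,"dy":3,"dz":0,"turn":0}]';  python3 -m handwheel '[{"dx":0,"dy":3,"dz":0,"turn":0}]'; python3 -m handwheel '[{"dx":0,"dy":-10,"dz":0,"turn":0},{"dx":0,"dy":-30,"dz":0,"turn":0},{"dx":0,"dy":-50,"dz":-20,"turn":0},{"dx":0,"dy":-50,"dz":-40,"turn":0},{"dx":-10,"dy":-50,"dz":-40,"turn":0},{"dx":-10,"dy":-50,"dz":-20,"turn":0},{"dx":0,"dy":-30,"dz":0,"turn":0},{"dx":0,"dy":0,"dz":0,"turn":0}]'; python3 -c "
from h import *
go2(545,-6,175,-96.2)
for n in ('side','scene'): cv2.imwrite(f'pics/{n}25.png',eyes.snapshot(n)[:,:,::-1])
crop('pics/side25.png',60,95,320,290,3,'pics/s25c.png')
crop('pics/scene25.png',140,45,345,245,3,'pics/c25c.png')"
```

```text
time_s: 28.78
eef_pos: [544.3, -8.4, 176.4]
eef_rot: [0.998, -0.055, 0.037, 0.005]
force: [-6.9, 26.3, 3.5]
grip_width: 85.5
time_s: 28.9
eef_pos: [544.3, -8.3, 176.6]
eef_rot: [0.998, -0.055, 0.037, 0.002]
force: [-7.2, 23.4, 5.0]
grip_width: 85.7
time_s: 29.9
eef_pos: [545.2, 267.1, 294.7]
eef_rot: [0.998, -0.056, 0.036, 0.005]
force: [0.0, -1.2, -0.6]
grip_width: 85.5
t 29.90 pos [545.2 267.1 294.7] yang -96.46 tilt [ 0.0714 -0.0146] F [ 0.  -1.2 -0.6] w 85.5 j6 0.62
turn -0.3 after-turn [ 20.4 270.7 123.4] now [ 21.6 270.6 123.4]
```

View pics/s25c.png

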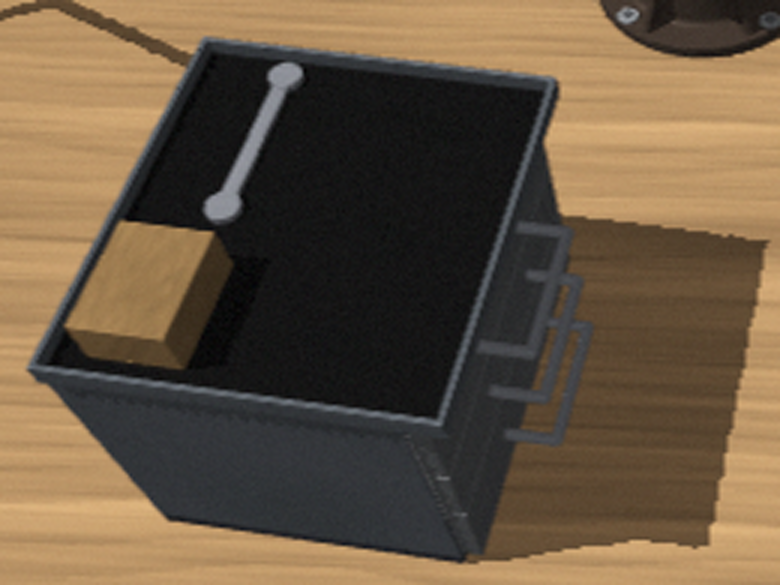

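View pics/c25c.png

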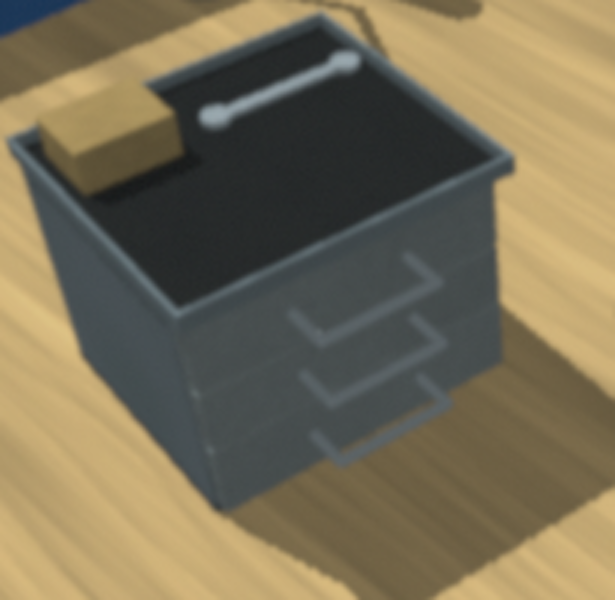

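View pics/side25.png

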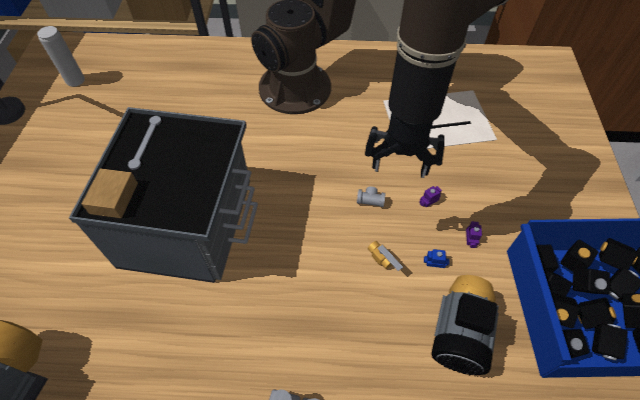

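```bash
python3 -c "
from workcell import finish_job
print(finish_job())"
```

```text
the job is handed in; nothing more can be done
None
```

The job is done and handed in at about 30 s. I pushed the bottom drawer home past its catch and drew out the top drawer. The valve then went upright into the empty front left bay, and I pushed the top drawer home past its catch.

**Last checks:**
- In the final side and scene pictures the three handles stand flush. The top and middle handles are at the same pixels as before the job.
- The final push was held at about 25 N with no further travel.
- The ball valve, tee and the valve look-alikes on the bench look unmoved, and the robot is clear of everything.
- The valve itself was last seen upright in the bay with the top drawer out. With the drawer shut it can't be seen.

**What went less smoothly:**
- **Opening the top drawer:** the overhanging top left no room to grip the handle. I pressed two fingertips down on the bar and dragged it past the catch, slipping on the first tries, then hooked it open.
- **Force on the handle:** pressing down peaked at about 41 N vertically on the fingertips. That is just over the 40 N limit that applies to the arm and the gripper's body. The knuckles also brushed the rim with about 7 to 10 N.
- **Tool tilt:** the tool drifted to about 4 to 5 degrees of tilt under load and could not be straightened. The valve still stood upright once released.

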